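# Hang a film holder on the turning accessory rack

## Task

Turn the accessory rack until its one empty branch points to the front, over the pointer on the rack's foot. Then take the film holder standing on the bench, hang it by its square eye on that branch, slide it home and press it firmly, with about 10 N and never 20 N or more, against the branch's stop collar for a moment before letting go. Carry the holder upright, and leave the other things on the bench where they are.

Things in the scene. Friction and masses are not known exactly. Their poses are not given: they have to be found in the camera images.
- rack: Accessory rack fixed to the bench: grey round foot, diameter 150, 16 high, with a small steel pointer (12 wide, 10 high) sticking out at its front to 100 from the axis. Origin: centre of the foot's underside, on the upright turning axis. Its -x axis is the front (pointer) direction, z up. A steel tree on a 16 mm post turns on it: four level branches, 90 degrees apart, and a stiff knob on top.
- tree (a joint): Turn of the tree, rad, positive counter-clockwise from above; 0 when the empty branch is over the pointer (rack's -x); the tree's frame is the rack's turned by this angle. Friction (about 0.25 N m) keeps it where it is left. Three branches carry fixed film holders like the loose one (middle 62 from axis, tabs to 200 above the bench); one is empty.
- tree_knob (a point): Grip point of the black bar knob on top of the post, on the turning axis, 188 above the bench. The bar is 46 long, 14 thick, 35 high (165 to 200 above the bench). Seen from above, its long direction lies 45 degrees counter-clockwise from the tree's x axis, halfway between branches; grip it across its 14 mm thickness.
- branch_tip (a point): Centre of the free end of the empty branch, 115 from the turning axis, 150 above the bench. The branch is a level steel bar of diameter 10 running from here to the axis; its last 7 taper to diameter 4.
- stop: Depth stop on the empty branch. Origin: on the branch's axis, 40 from the turning axis, at the end of a sleeve of diameter 16; its -x points outward to the tip, z up. It carries a dark steel collar, diameter 28, 8 thick, clamped rigidly in a place that differs each time and is not in the pose: its outer face is 6 to 36 outward of the origin. Find it by feel.
- holder: Loose film holder, aluminium, about 0.15 kg, standing on the bench: upright plate 10 thick (along its x), 44 wide (its y), to 81 high, with a film window low down, a square through eye above it and a tab on top. Foot 36 (x) x 44 (y) x 6. Origin: centre of the foot's underside; z up. Either face may go towards the stop.
- holder_eye (a point): Centre of the holder's square eye, 15 x 15 opening, running through the plate along the holder's x axis, 66 above the foot's underside. On the branch (diameter 10) it hangs with its centre 2.5 below the branch's axis.
- holder_tab (a point): Grip point on the holder's top tab, 100 above the foot's underside. The tab is 24 wide (holder's y), 10 thick (x), from 81 to 118 above the underside; grip it across the 24 mm width.
- bottle: Bystander: amber reagent bottle, diameter 70, 150 high; origin under its centre.
- beaker: Bystander: glass beaker, diameter 70, 90 high; origin under its centre.
- cellbox: Bystander: closed cuvette box, 62 (x) x 82 (y) x 42 high; origin under its centre.
There are look-alikes about, which are no part of the job. Of the things that look like the rack, the larger one is meant. What is shaped like the holder but pink is not meant.

How it is judged:
By the outcome, as a careful person would: the job done as asked, in the order asked, and still so for the second after the job is handed in, with the robot touching nothing.
It also fails if it takes over 72 s, if anything falls off the work surface, if the arm or the gripper's body presses on something with over 40 N, if the wrist force passes 120 N, or if a joint passes its speed limit or range.

## Robot

A 7-joint arm with a two-finger parallel gripper is mounted at the origin on the work surface. World frame = base frame: x ahead of the robot, y to its left, z up, the work surface at z = 0. Lengths are in m, angles in rad, forces in N, time in s.
With the tool pointing down it reaches from about 0.4 to 0.85 m from the base axis. Payload 10.4 kg.
Tool frame: the origin (TCP) lies on the centre line of the jaws, within the pads' length; the fingertips stand 11 mm ahead of it and the grasp point (between the pads) lies 8 mm behind it (tip_reach is the distance from the TCP to the fingertips, in m); z points along the fingers, y is the line along which they close (so a half turn about z gives the same grasp; the last joint's range is limited). The gripper opens to 85 mm and grips with 20 to 120 N. Pads are 22 mm wide; open, the fingers measure 114 mm over their backs; the gripper's body (76 mm by 85 mm) begins 54 mm behind the grasp point. The pads swing forward as they close: fully open they stand 13 mm farther back than shut.
Start: joints at [1.243, 0.332, -0.065, 1.46, 0.022, 1.35, -0.088], TCP at [0.188, -0.596, 0.222] pointing down, gripper open.
Joint ranges: [-2.6, 2.6], [-0.5, 2.12], [-1.47, 1.34], [0.16, 2.42], [-1.27, 4.41], [0.06, 2.06], [-2.6, 2.6]. Speed limits (rad/s): [2.22, 2.22, 2.79, 2.79, 3.14, 3.14, 3.14].

## Interface

Orientations are given as a unit quaternion [x, y, z, w].
In Python, from workcell import get_obs, camera, hand_in, tip_reach gives the robot as it stands. The module is installed in compiled form; this text tells all that it offers.
- The arm moves only by the tool move_arm, never from a script. Its argument "plan" is a list of rows, each an object with "delta_pos": the shift along the tool's x, y, z in parts of the range, where 1.0 means 1 m, a list of three; "turn": the turn, a rotation vector about the tool's x, y, z in fractions of the full range, 1 being pi rad, a list of three; "fingers": the closure, from 0 (fully open) to 1 (shut). A call has 1 to 12 rows; each row is the pose to reach, as a shift and turn from the pose commanded when the call began, along the tool's axes at that moment; what a row does not reach only later rows make up. A row lasts 1/8 s, in which the tool goes at most 62.5 mm and 10.7 degrees, less where a joint would pass 70% of its speed; a pose out of reach is approached as far as the arm can. No shift or turn number may pass 1 either way. A call with a gripper value outside its range is refused whole. The fingers move at their own pace and stop on an object; "force" is the grip in N (left out, the last holds). Time passes only in rows, so rows that repeat a pose let the fingers close. It gives the time, the measured TCP pose, the force, the opening and the grip force at its end, in the units of the state.
- get_obs(): the state, without advancing time (a new reading comes with each control period).
- camera(name): name is "scene" or "side" or "wrist"; returns a dict with "color" (400x640x3 uint8, red, green, blue), "range_z" (400x640 float32, m along the optical axis (not along the pixel's ray), 0 where there is no reading), "fx", "fy", "cx", "cy" (pixels), "R" (3x3) and "t" (3): a world point X has camera coordinates R X + t; the wrist camera has in their place "tool_from_camera" (4x4, takes a point from camera to tool coordinates, whose origin is the TCP and whose axes are the flange's). Camera axes: x right, y down, z forward; pixel columns grow to the right and rows downward; lengths in m; the calibration is good to about 2 mm. The wrist camera is an equidistant fisheye: a pixel r from the principal point sees the ray r / f radians off the axis. A picture is of the moment at which its call begins: read the wrist's pose just before it.
- hand_in(): hands the job in; it is judged then, once.
The state is a dict: "clock": time; "joint_pos": joint angles; "joint_velocities": joint speeds; "tau": joint torques, N m; "position": TCP position; "ee_rot": TCP orientation; "ft_force": force on the tool from outside, world axes, zero at the start; "torque": the same for the moment, N m; "grip_width": opening from 0.0 (shut) to 1.0 (fully open); "grasp_force": force on a finger pad.
Only numpy, scipy, OpenCV 4.12 (cv2) and the standard library are available. Lean on these libraries where they do the work, as an engineer would, in place of code of your own. Each camera call takes 0.05 s, during which the arm holds its last target. There are 200 camera calls.

## Working session

There is one attempt and no reset: what is moved stays moved. The work goes in short steps, Python scripts to look and compute and a tool call to move; the robot and the scene stay as the last step left them, time stands still between calls to the robot, and variables do not carry over. Pictures are saved under pics/ and viewed, at most 10 in all, crops included, and the job is handed in when it is done.

Besides the shell and the picture viewer there is one more tool, called after "Call:" by a JSON object that holds its "fn" and its "kwargs". move_arm: Moves the arm, as the interface text tells. Its arguments: {"type":"object","properties":{"plan":{"type":"array","items":{"type":"object","properties":{"delta_pos":{"type":"array","items":{"type":"number"}},"turn":{"type":"array","items":{"type":"number"}},"fingers":{"type":"number"}}}},"force":{"type":"number"}},"required":["plan"]}

```bash
mkdir -p pics; cat > h.py <<'E'
import numpy as np, cv2
from workcell import get_obs, camera, tip_reach
from scipy.spatial.transform import Rotation as Ro
def snap(n,f):
    c=camera(n); np.savez('pics/'+f+'.npz',**{k:v for k,v in c.items()})
    cv2.imwrite('pics/'+f+'.png',c['color'][:,:,::-1]); return c
def cloud(c):
    z=c['range_z']; v,u=np.mgrid[:z.shape[0],:z.shape[1]]
    P=np.stack([(u-c['cx'])/c['fx']*z,(v-c['cy'])/c['fy']*z,z],-1)
    W=(P-c['t'])@c['R']; W[z==0]=np.nan; return W
E
python3 - <<'E'
from h import *
o=get_obs(); print({k:np.round(v,3) for k,v in o.items()}, tip_reach if not callable(tip_reach) else tip_reach())
print(Ro.from_quat(o['ee_rot']).as_matrix().round(3))
a=snap('scene','s0'); b=snap('side','d0')
for c in (a,b): print(c['fx'],c['cx'],c['cy'],(-c['R'].T@c['t']).round(3), c['R'][2].round(2))
E
```

```text
{'clock': np.float64(0.0), 'joint_pos': array([ 1.243,  0.333, -0.065,  1.461,  0.022,  1.35 , -0.088]), 'joint_velocities': array([0.   , 0.002, 0.001, 0.001, 0.001, 0.001, 0.001]), 'tau': array([-1.0000e-03, -6.2546e+01,  4.9000e-02, -3.9160e+01,  1.6000e-02,
        1.0000e-02,  0.0000e+00]), 'position': array([ 0.187, -0.596,  0.221]), 'ee_rot': array([ 0.988,  0.152, -0.   , -0.001]), 'ft_force': array([-0.313,  0.039, -0.516]), 'torque': array([-0.002, -0.034, -0.03 ]), 'grasp_force': np.float64(0.0), 'grip_width': np.float64(0.998)} 0.011
[[ 0.954  0.3   -0.   ]
 [ 0.3   -0.954  0.001]
 [-0.    -0.001 -1.   ]]
508.58255270963934 330.36668926265133 206.32830892519482 [1.721 0.145 1.07 ] [-0.75 -0.09 -0.65]
374.96341829856146 322.5572391554961 199.24723629574177 [0.089 0.757 1.015] [ 0.42 -0.58 -0.69]
```

View pics/s0.png

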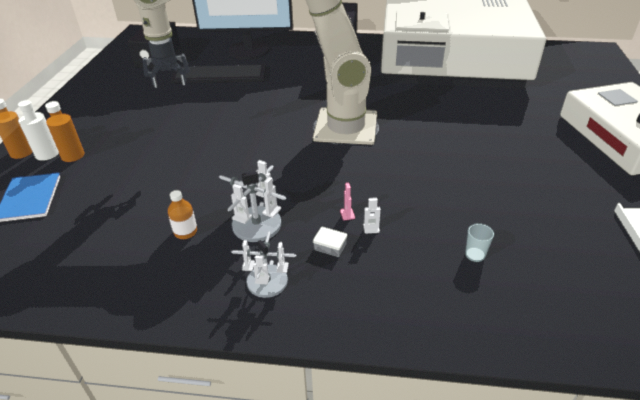

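View pics/d0.png

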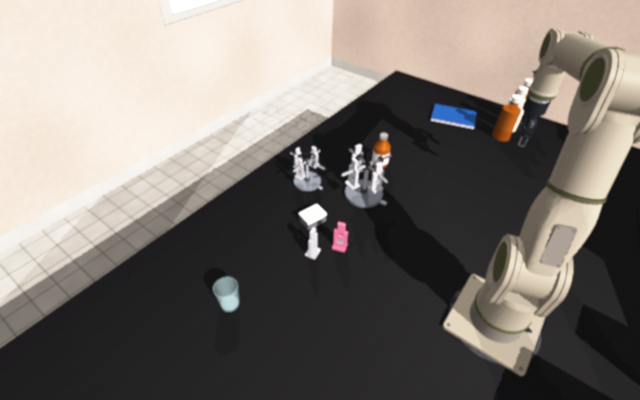

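Scene view: the large rack's foot is at (257,222), the loose holder at (372,215), the pink look-alike at (347,203), the small rack at (267,280), the box at (330,242), the bottle at (182,217) and the beaker at (478,243). The side view shows the large rack at (365,190) with the pointer near (383,202), and the holder at (313,243).

```bash
python3 - <<'E'
from h import *
a=dict(np.load('pics/s0.npz'));b=dict(np.load('pics/d0.npz'))
A=cloud(a);B=cloud(b)
def q(W,u,v): return np.round(np.nanmedian(W[v-1:v+2,u-1:u+2].reshape(-1,3),0),3)
for n,u,v in [('rackfoot',257,230),('holdertab',373,203),('pink',348,190),('box',330,236),('bottle',176,195),('beaker',478,235),('small',267,288)]: print(n,q(A,u,v))
for n,u,v in [('rackfoot',365,200),('pointer',383,202),('holder',313,235),('pink',341,235)]: print('side',n,q(B,u,v))
c1=cv2.resize(a['color'][150:250,210:390],None,fx=4,fy=4,interpolation=2)
c2=cv2.resize(b['color'][135:265,295:405],None,fx=4,fy=4,interpolation=2)
cv2.imwrite('pics/c1.png',c1[:,:,::-1]);cv2.imwrite('pics/c2.png',c2[:,:,::-1])
# foot points heights for circle fit
for W in (A,B):
    m=(abs(W[...,2]-.016)<.006)&(W[...,0]>.4)&(W[...,0]<1.1)&(W[...,1]<0.1)&(W[...,1]>-.4)
    P=W[m]; print(len(P),P.min(0),P.max(0),P.mean(0))
E
```

```text
rackfoot [ 0.642 -0.212  0.017]
holdertab [0.584 0.131 0.108]
pink [0.535 0.054 0.111]
box [0.665 0.014 0.044]
bottle [ 0.657 -0.43   0.151]
beaker [0.628 0.438 0.053]
small [ 0.853 -0.135  0.012]
side rackfoot [ 0.567 -0.185  0.015]
side pointer [ 0.51  -0.223  0.007]
side holder [0.571 0.135 0.097]
side pink [0.518 0.05  0.057]
1706 [ 0.50368082 -0.39986942  0.01001126] [0.88151805 0.07412025 0.02199682] [ 0.70645958 -0.16840829  0.01563096]
821 [ 0.49741598 -0.39766284  0.01002254] [0.86762297 0.0631216  0.021931  ] [ 0.63581002 -0.15986833  0.01452406]
```

View pics/c1.png

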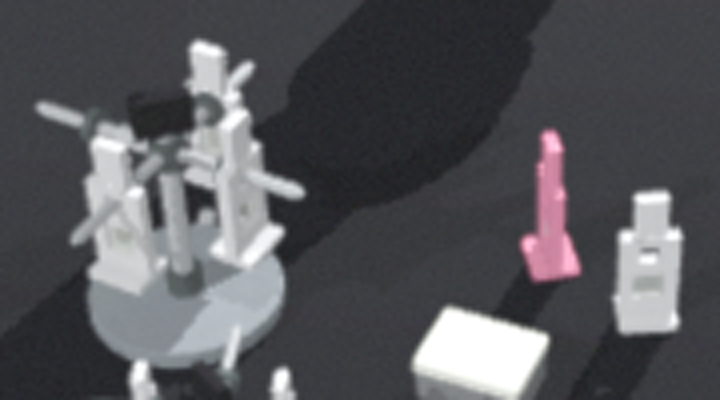

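View pics/c2.png

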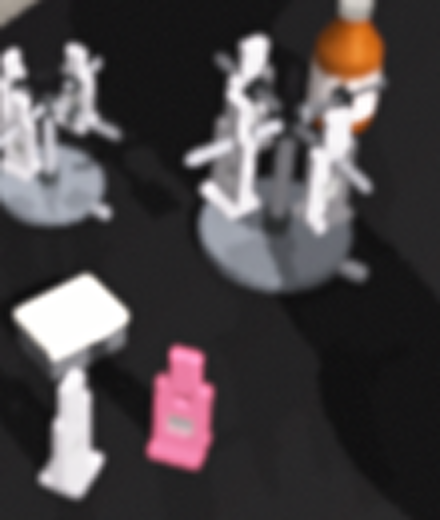

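The crops show the large rack's empty branch with its tip at c1 (40,107), full image (220,176.8), and a collar near (95,122). The other three branches carry holders. The pointer is at c2 (355,268), full (383.8,202). The loose holder stands upright at c1 (648,262) with its face roughly towards the scene camera.

```bash
cat >> h.py <<'E'
def ray(c,u,v,z):
    d=c['R'].T@np.array([(u-c['cx'])/c['fx'],(v-c['cy'])/c['fy'],1]); o=-c['R'].T@c['t']
    return o+d*(z-o[2])/d[2]
E
python3 - <<'E'
from h import *
from scipy.optimize import least_squares
a=dict(np.load('pics/s0.npz'));b=dict(np.load('pics/d0.npz'))
A=cloud(a);B=cloud(b)
# crop center->full: u=u0+(x+.5)/4-.5
f1=lambda x,y:(210+(x+.5)/4-.5,150+(y+.5)/4-.5)
f2=lambda x,y:(295+(x+.5)/4-.5,135+(y+.5)/4-.5)
for n,x,y in [('empty',40,107),('nl',75,240),('right',300,190),('far',245,70)]: print(n,ray(a,*f1(x,y),.15).round(3))
for n,x,y,z in [('r',188,158,.15),('f',368,188,.15),('pointer',360,272,.005),('knob?',292,65,.2)]: print('side',n,ray(b,*f2(x,y),z).round(3))
print('knob top a', ray(a,*f1(160,100),.2).round(3))
for nm,W in (('a',A),('b',B)):
    m=(abs(W[...,2]-.016)<.005)&(np.hypot(W[...,0]-.58,W[...,1]+.22)<.12)
    P=W[m][:,:2]
    # minimal cost: centre of circle r=.075 containing points & fits hull
    h=cv2.convexHull(P.astype(np.float32))[:,0]
    s=least_squares(lambda c:np.hypot(*(h-c).T)-.075,[.58,-.22],loss='soft_l1',f_scale=.003); print(nm,len(P),'foot centre',s.x.round(4),np.abs(s.fun).mean())
    # black knob top
    m=(abs(W[...,2]-.2)<.006)&(np.hypot(W[...,0]-s.x[0],W[...,1]-s.x[1])<.03); print(' knob',m.sum(),W[m].mean(0).round(4) if m.any() else '')
    m=(W[...,2]>.01)&(W[...,2]<.125)&(np.hypot(W[...,0]-.575,W[...,1]-.132)<.04); P=W[m]
    for lo,hi in((.004,.02),(.03,.08),(.085,.112),(.112,.125)):
        p=P[(P[:,2]>lo)&(P[:,2]<hi)]
        if len(p)>4:
            r=cv2.minAreaRect(p[:,:2].astype(np.float32)*1000); print(' holder',lo,len(p),p.mean(0).round(4),np.round(r[0],1),np.round(r[1],1),round(r[2],1))
E
```

```text
empty [ 0.558 -0.33   0.15 ]
nl [ 0.703 -0.263  0.15 ]
right [ 0.633 -0.119  0.15 ]
far [ 0.496 -0.187  0.15 ]
side r [ 0.64  -0.119  0.15 ]
side f [ 0.492 -0.184  0.15 ]
side pointer [ 0.503 -0.229  0.005]
side knob? [ 0.609 -0.235  0.2  ]
knob top a [ 0.604 -0.221  0.2  ]
a 855 foot centre [ 0.6022 -0.2214] 0.002414174945032494
 knob 73 [ 0.6039 -0.221   0.2001]
 holder 0.004 40 [0.5857 0.131  0.0144] [588.6 130.5] [23.5 42.9] 7.8
 holder 0.03 169 [0.5831 0.131  0.0553] [580.5 130.3] [18.8 43.7] 7.3
 holder 0.085 59 [0.5843 0.1287 0.0972] [585.2 125.2] [10.4 32.4] 7.5
 holder 0.112 35 [0.5822 0.1306 0.1174] [581.4 130.8] [12.6 24.5] 17.4
b 519 foot centre [ 0.5943 -0.2189] 0.0028085047812915123
 knob 33 [ 0.5951 -0.2167  0.199 ]
 holder 0.004 21 [0.5721 0.1374 0.0151] [566. 136.] [43.1 31.8] 76.6
 holder 0.03 86 [0.5729 0.1391 0.0564] [576.4 131.5] [12.6 48.1] 12.3
 holder 0.085 34 [0.5727 0.1357 0.0986] [572.7 133.1] [26.  8.] 82.4
 holder 0.112 23 [0.5758 0.1321 0.1164] [576.5 131.8] [10.6 23. ] 7.4
```

```bash
cat >> h.py <<'E'
def to(x,y,z,yaw):
    "deltas for tool-down pose with tool x at yaw (deg)"
    o=get_obs(); M=Ro.from_quat(o['ee_rot']).as_matrix()
    T=np.c_[[np.cos(np.radians(yaw)),np.sin(np.radians(yaw)),0],[np.sin(np.radians(yaw)),-np.cos(np.radians(yaw)),0],[0,0,-1]]
    print('dpos',(M.T@(np.array([x,y,z])-o['position'])).round(4),'turn',Ro.from_matrix(M.T@T).as_rotvec().round(4))
def st():
    o=get_obs(); M=Ro.from_quat(o['ee_rot']).as_matrix()
    print('t %.2f'%o['clock'],o['position'].round(4),'yaw %.2f'%np.degrees(np.arctan2(M[1,0],M[0,0])),'tilt',M[:2,2].round(4),'F',o['ft_force'].round(2),'T',o['torque'].round(3),'g %.3f %.1f'%(o['grip_width'],o['grasp_force']),'q',o['joint_pos'].round(2))
E
python3 - <<'E'
from h import *
to(.599,-.222,.32,114)
E
```

```text
dpos [ 0.5048 -0.2332 -0.0989] turn [-1.0000e-03 -1.0000e-03 -1.6848e+00]
```

The manual's scale: turns go in shares of pi rad. Converting my numbers, -1.686 rad / 3.1416 = -0.5367.

Call:
{"fn": "move_arm", "kwargs": {"plan": [{"delta_pos": [0.05, -0.02, -0.05], "turn": [0, 0, -0.0477]}, {"delta_pos": [0.505, -0.233, -0.1], "turn": [0, 0, -0.5367]}, {"delta_pos": [0.505, -0.233, -0.1], "turn": [0, 0, -0.5367]}, {"delta_pos": [0.505, -0.233, -0.1], "turn": [0, 0, -0.5367]}, {"delta_pos": [0.505, -0.233, -0.1], "turn": [0, 0, -0.5367]}, {"delta_pos": [0.505, -0.233, -0.1], "turn": [0, 0, -0.5367]}, {"delta_pos": [0.505, -0.233, -0.1], "turn": [0, 0, -0.5367]}, {"delta_pos": [0.505, -0.233, -0.1], "turn": [0, 0, -0.5367]}, {"delta_pos": [0.505, -0.233, -0.1], "turn": [0, 0, -0.5367]}, {"delta_pos": [0.505, -0.233, -0.1], "turn": [0, 0, -0.5367]}, {"delta_pos": [0.505, -0.233, -0.1], "turn": [0, 0, -0.5367]}, {"delta_pos": [0.505, -0.233, -0.1], "turn": [0, 0, -0.5367]}]}}

```text
validation failed for argument at $.pl...
```

```bash
python3 - <<'E'
from h import *
st(); c=snap('wrist','w0'); print(c['fx'],c['fy'],c['cx'],c['cy']); print(c['tool_from_camera'].round(4)); st()
E
```

```text
t 0.10 [ 0.1875 -0.5959  0.2208] yaw 17.47 tilt [-0.0004  0.0012] F [-0.53  0.33  0.43] T [ 0.037 -0.049 -0.05 ] g 0.999 0.0 q [ 1.24  0.33 -0.06  1.46  0.02  1.35 -0.09]
309.70691628693146 309.70691628693146 319.71058551388387 199.36498686663242
[[-7.000e-04 -9.477e-01 -3.192e-01  8.180e-02]
 [ 1.000e+00 -8.000e-04  2.000e-04 -0.000e+00]
 [-5.000e-04 -3.192e-01  9.477e-01 -1.527e-01]
 [ 0.000e+00  0.000e+00  0.000e+00  1.000e+00]]
t 0.15 [ 0.1875 -0.5959  0.2209] yaw 17.47 tilt [-0.0003  0.001 ] F [ 0.54  0.21 -0.83] T [-0.041 -0.039 -0.005] g 1.000 0.0 q [ 1.24  0.33 -0.06  1.46  0.02  1.35 -0.09]
```

Scaled: -0.15 rad / 3.1416 = -0.0477.

Call:
{"fn": "move_arm", "kwargs": {"plan": [{"delta_pos": [0.05, -0.02, -0.05], "turn": [0, 0, -0.0477], "fingers": 0}, {"delta_pos": [0.505, -0.233, -0.1], "turn": [0, 0, -0.5367], "fingers": 0}, {"delta_pos": [0.505, -0.233, -0.1], "turn": [0, 0, -0.5367], "fingers": 0}, {"delta_pos": [0.505, -0.233, -0.1], "turn": [0, 0, -0.5367], "fingers": 0}, {"delta_pos": [0.505, -0.233, -0.1], "turn": [0, 0, -0.5367], "fingers": 0}, {"delta_pos": [0.505, -0.233, -0.1], "turn": [0, 0, -0.5367], "fingers": 0}, {"delta_pos": [0.505, -0.233, -0.1], "turn": [0, 0, -0.5367], "fingers": 0}, {"delta_pos": [0.505, -0.233, -0.1], "turn": [0, 0, -0.5367], "fingers": 0}, {"delta_pos": [0.505, -0.233, -0.1], "turn": [0, 0, -0.5367], "fingers": 0}, {"delta_pos": [0.505, -0.233, -0.1], "turn": [0, 0, -0.5367], "fingers": 0}, {"delta_pos": [0.505, -0.233, -0.1], "turn": [0, 0, -0.5367], "fingers": 0}, {"delta_pos": [0.505, -0.233, -0.1], "turn": [0, 0, -0.5367], "fingers": 0}]}}

```text
clock: 1.65
position: [0.5983, -0.2244, 0.3213]
ee_rot: [0.546, 0.838, -0.001, -0.0]
ft_force: [0.9, -0.1, 0.1]
grip_width: 1.002
grasp_force: 0.0
```

```bash
python3 - <<'E'
from h import *
st(); c=snap('wrist','w1'); o=get_obs(); np.savez('pics/w1o.npz',**o); st()
E
```

```text
t 1.65 [ 0.5983 -0.2244  0.3213] yaw 113.85 tilt [-0.0008 -0.001 ] F [ 0.88 -0.14  0.1 ] T [-0.024 -0.021  0.015] g 1.002 0.0 q [ 0.68  0.39 -0.55  1.23  0.2   1.58  0.58]
t 1.70 [ 0.5983 -0.2245  0.3214] yaw 113.83 tilt [-0.0006 -0.0011] F [-1.12  0.24  0.58] T [-0.053 -0.058  0.018] g 1.002 0.0 q [ 0.68  0.39 -0.55  1.23  0.2   1.58  0.58]
```

View pics/w1.png

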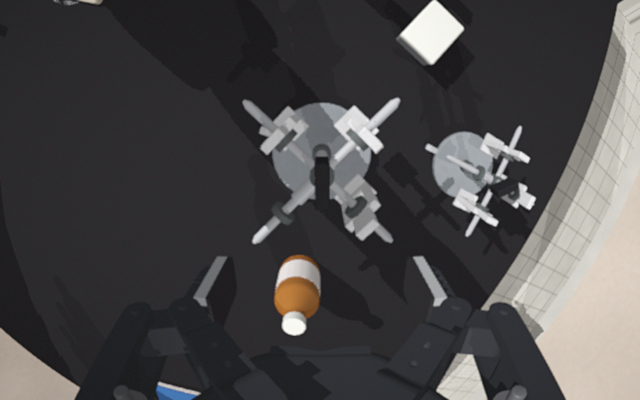

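Wrist view: the tree's knob bar runs (322,150)-(322,198), the empty branch's tip is at (256,240) with its collar at (283,210), the other tips are at (246,102), (397,101) and (390,240), and the foot is centred about (321,157). I'll enlarge to find the pointer.

```bash
cat >> h.py <<'E'
def wray(c,o,u,v,z):
    d=np.array([u-c['cx'],v-c['cy']])/c['fx']; r=np.hypot(*d); k=np.sin(r)/r if r>1e-9 else 1
    d=np.array([d[0]*k,d[1]*k,np.cos(r)]); T=c['tool_from_camera']; M=Ro.from_quat(o['ee_rot']).as_matrix()
    d=M@T[:3,:3]@d; p=M@T[:3,3]+o['position']; return p+d*(z-p[2])/d[2]
def crop(f,u0,u1,v0,v1,s,out,gain=1):
    im=cv2.imread('pics/'+f+'.png')[v0:v1,u0:u1]; im=np.clip(im.astype(float)*gain,0,255).astype(np.uint8)
    cv2.imwrite('pics/'+out+'.png',cv2.resize(im,None,fx=s,fy=s,interpolation=2))
E
python3 - <<'E'
from h import *
c=dict(np.load('pics/w1.npz'));o=dict(np.load('pics/w1o.npz'))
for n,u,v in [('empty',256,240),('l',246,102),('r',397,101),('rr',390,240)]: print(n,wray(c,o,u,v,.15).round(4))
print('foot',wray(c,o,321,157,.016).round(4)); print('knob',wray(c,o,322,150,.2).round(4),wray(c,o,322,198,.2).round(4))
crop('w1',220,420,80,260,4,'w1c',1.6)
E
```

```text
empty [ 0.5602 -0.3262  0.15  ]
l [ 0.4944 -0.1822  0.15  ]
r [ 0.6388 -0.1172  0.15  ]
rr [ 0.7051 -0.2623  0.15  ]
foot [ 0.6011 -0.2287  0.016 ]
knob [ 0.585  -0.1907  0.2   ] [ 0.6033 -0.232   0.2   ]
```

View pics/w1c.png

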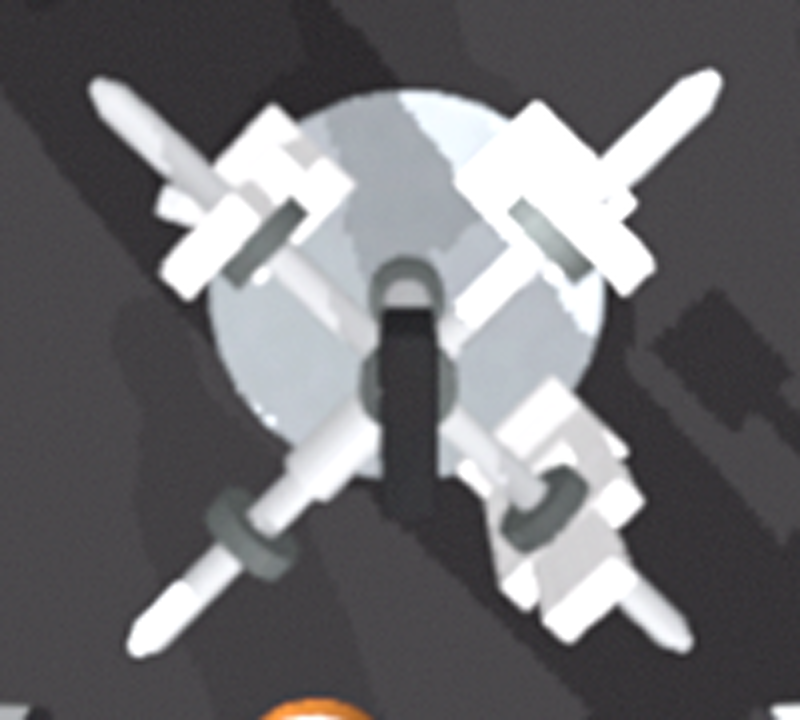

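Crop: the tree hub is at (408,370), the empty branch runs to its tip at (138,650) with the collar at (252,535), and the other three tips agree on axis (0.5996,-0.222) with the tree's x at 69.3°. The pointer seems hidden under the upper-left holder, so I'll check in the side and wrist images.

```bash
python3 - <<'E'
from h import *
from scipy.optimize import minimize
c=dict(np.load('pics/w1.npz'));o=dict(np.load('pics/w1o.npz'));b=dict(np.load('pics/d0.npz'));a=dict(np.load('pics/s0.npz'))
def wproj(X):
    M=Ro.from_quat(o['ee_rot']).as_matrix();T=c['tool_from_camera']; p=T[:3,:3].T@(M.T@(X-o['position'])-T[:3,3])
    r=np.hypot(p[0],p[1]);th=np.arctan2(r,p[2]);return np.array([c['cx'],c['cy']])+c['fx']*th*p[:2]/r
def proj(k,X): p=k['R']@X+k['t']; return np.array([k['cx']+k['fx']*p[0]/p[2],k['cy']+k['fy']*p[1]/p[2]])
for ang in (180,184,188):
  for r in(.078,.1):
    d=np.radians(ang);X=np.array([.5996+r*np.cos(d),-.222+r*np.sin(d),.01]);u=wproj(X)
    print(ang,r,'w1c',((u-[220,80])*4).round(0),'side c2',((proj(b,X)-[295,135])*4+1.5).round(0),'c1',((proj(a,X)-[210,150])*4+1.5).round(0))
# foot outline overlay on side crop to calibrate offset
im=cv2.resize(cv2.imread('pics/d0.png')[165:225,335:395],None,fx=10,fy=10,interpolation=2)
im=np.clip(im*1.3,0,255).astype(np.uint8)
for t in np.linspace(0,2*np.pi,72,endpoint=False):
    p=(proj(b,np.array([.5996+.075*np.cos(t),-.222+.075*np.sin(t),.016]))-[335,165])*10+4.5; cv2.circle(im,tuple(int(x) for x in p),1,(0,0,255),-1)
for ang in (180,184,188):
    d=np.radians(ang);p=(proj(b,np.array([.5996+.1*np.cos(d),-.222+.1*np.sin(d),.01]))-[335,165])*10+4.5; cv2.circle(im,tuple(int(x) for x in p),3,(0,255,255),-1)
cv2.imwrite('pics/d0o.png',im)
E
```

```text
180 0.078 w1c [218. 207.] side c2 [341. 264.] c1 [210. 227.]
180 0.1 w1c [165. 185.] side c2 [361. 274.] c1 [216. 210.]
184 0.078 w1c [213. 220.] side c2 [344. 261.] c1 [203. 227.]
184 0.1 w1c [159. 202.] side c2 [364. 270.] c1 [207. 209.]
188 0.078 w1c [209. 234.] side c2 [346. 257.] c1 [196. 227.]
188 0.1 w1c [154. 220.] side c2 [367. 265.] c1 [199. 209.]
```

View pics/d0o.png

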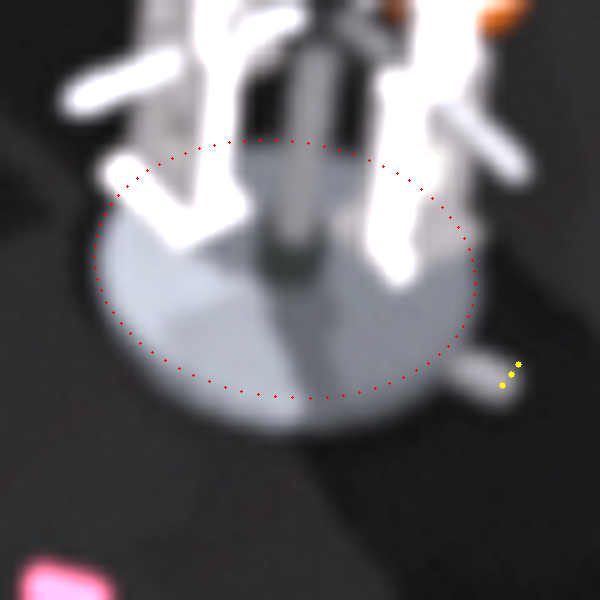

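The overlay of axis (0.5996,-0.222) matches the foot, and the pointer's end lies near the 184-185° mark. So the tree has to turn about -64.8°. Next I grip the knob.

```bash
python3 -c "
from h import *
to(.5996,-.222,.181,114.3)"
```

```text
dpos [0.0018 0.0024 0.1404] turn [-0.001   0.0007 -0.0081]
```

Scaled: -0.008 rad / 3.1416 = -0.0025.

Call:
{"fn": "move_arm", "kwargs": {"force": 60, "plan": [{"delta_pos": [0.0018, 0.0024, 0.05], "turn": [0, 0, -0.0025], "fingers": 0.4}, {"delta_pos": [0.0018, 0.0024, 0.09], "turn": [0, 0, -0.0025], "fingers": 0.4}, {"delta_pos": [0.0018, 0.0024, 0.12], "turn": [0, 0, -0.0025], "fingers": 0.4}, {"delta_pos": [0.0018, 0.0024, 0.1404], "turn": [0, 0, -0.0025], "fingers": 0.4}, {"delta_pos": [0.0018, 0.0024, 0.1404], "turn": [0, 0, -0.0025], "fingers": 0.4}, {"delta_pos": [0.0018, 0.0024, 0.1404], "turn": [0, 0, -0.0025], "fingers": 0.6}, {"delta_pos": [0.0018, 0.0024, 0.1404], "turn": [0, 0, -0.0025], "fingers": 1}, {"delta_pos": [0.0018, 0.0024, 0.1404], "turn": [0, 0, -0.0025], "fingers": 1}, {"delta_pos": [0.0018, 0.0024, 0.1404], "turn": [0, 0, -0.0025], "fingers": 1}]}}

```text
clock: 2.82
position: [0.5992, -0.2214, 0.1827]
ee_rot: [0.542, 0.841, -0.002, -0.0]
ft_force: [-12.7, -1.4, 9.7]
grip_width: 0.133
grasp_force: 60.3
```

```bash
python3 -c "
from h import *
st()"
```

```text
t 2.83 [ 0.5992 -0.2214  0.1827] yaw 114.42 tilt [-0.0026 -0.0024] F [-12.7   -1.38   9.66] T [-0.342  2.719  0.04 ] g 0.133 60.3 q [ 0.69  0.44 -0.55  1.45  0.23  1.32  0.55]
```

Scaled: 1.131 rad / 3.1416 = 0.36.

Call:
{"fn": "move_arm", "kwargs": {"plan": [{"delta_pos": [0, 0, 0], "turn": [0, 0, 0.0318], "fingers": 1}, {"delta_pos": [0, 0, 0], "turn": [0, 0, 0.07], "fingers": 1}, {"delta_pos": [0, 0, 0], "turn": [0, 0, 0.1082], "fingers": 1}, {"delta_pos": [0, 0, 0], "turn": [0, 0, 0.1464], "fingers": 1}, {"delta_pos": [0, 0, 0], "turn": [0, 0, 0.1846], "fingers": 1}, {"delta_pos": [0, 0, 0], "turn": [0, 0, 0.2228], "fingers": 1}, {"delta_pos": [0, 0, 0], "turn": [0, 0, 0.261], "fingers": 1}, {"delta_pos": [0, 0, 0], "turn": [0, 0, 0.2992], "fingers": 1}, {"delta_pos": [0, 0, 0], "turn": [0, 0, 0.331], "fingers": 1}, {"delta_pos": [0, 0, 0], "turn": [0, 0, 0.36], "fingers": 1}, {"delta_pos": [0, 0, 0], "turn": [0, 0, 0.36], "fingers": 1}, {"delta_pos": [0, 0, 0], "turn": [0, 0, 0.36], "fingers": 1}]}}

```text
clock: 4.32
position: [0.5996, -0.2216, 0.1827]
ee_rot: [0.908, 0.42, -0.001, 0.001]
ft_force: [-9.5, -3.0, 8.5]
grip_width: 0.143
grasp_force: 60.0
```

```bash
python3 -c "
from h import *
st()"
```

```text
t 4.33 [ 0.5996 -0.2216  0.1827] yaw 49.61 tilt [-0.0013 -0.0024] F [-9.52 -2.95  8.54] T [-0.545  2.016 -0.097] g 0.143 60.0 q [ 0.56  0.41 -0.37  1.46  0.15  1.3  -0.53]
```

Scaled: 1.131 rad / 3.1416 = 0.36.

Call:
{"fn": "move_arm", "kwargs": {"plan": [{"delta_pos": [0, 0, 0], "turn": [0, 0, 0.36], "fingers": 0.5}, {"delta_pos": [0, 0, 0], "turn": [0, 0, 0], "fingers": 0.5}, {"delta_pos": [0, 0, -0.03], "turn": [0, 0, 0], "fingers": 0.4}, {"delta_pos": [0, 0, -0.08], "turn": [0, 0, 0], "fingers": 0.2}, {"delta_pos": [0, 0, -0.12], "turn": [0, 0, 0], "fingers": 0}]}}

```text
clock: 4.95
position: [0.6011, -0.2197, 0.3041]
ee_rot: [0.907, 0.42, 0.001, 0.001]
ft_force: [0.9, 0.5, -0.5]
grip_width: 0.979
grasp_force: 0.0
```

I mistakenly left a turn in the first row of that move, so the tree may have been dragged. I'll look from the front and correct it if needed.

```bash
python3 -c "
from h import *
st();to(.55,-.225,.34,184)"
```

```text
t 4.95 [ 0.6011 -0.2197  0.3041] yaw 49.72 tilt [ 0.0024 -0.0008] F [ 0.94  0.51 -0.54] T [-0.009 -0.013  0.022] g 0.979 0.0 q [ 0.55  0.36 -0.37  1.27  0.13  1.53 -0.51]
dpos [-0.037  -0.0355 -0.036 ] turn [ 2.3000e-03  2.2000e-03 -2.3436e+00]
```

Scaled: -2.34 rad / 3.1416 = -0.7448.

Call:
{"fn": "move_arm", "kwargs": {"plan": [{"delta_pos": [-0.037, -0.0355, -0.036], "turn": [0, 0, -0.0637], "fingers": 0}, {"delta_pos": [-0.037, -0.0355, -0.036], "turn": [0, 0, -0.1273], "fingers": 0}, {"delta_pos": [-0.037, -0.0355, -0.036], "turn": [0, 0, -0.191], "fingers": 0}, {"delta_pos": [-0.037, -0.0355, -0.036], "turn": [0, 0, -0.2546], "fingers": 0}, {"delta_pos": [-0.037, -0.0355, -0.036], "turn": [0, 0, -0.3183], "fingers": 0}, {"delta_pos": [-0.037, -0.0355, -0.036], "turn": [0, 0, -0.382], "fingers": 0}, {"delta_pos": [-0.037, -0.0355, -0.036], "turn": [0, 0, -0.4456], "fingers": 0}, {"delta_pos": [-0.037, -0.0355, -0.036], "turn": [0, 0, -0.5093], "fingers": 0}, {"delta_pos": [-0.037, -0.0355, -0.036], "turn": [0, 0, -0.573], "fingers": 0}, {"delta_pos": [-0.037, -0.0355, -0.036], "turn": [0, 0, -0.6366], "fingers": 0}, {"delta_pos": [-0.037, -0.0355, -0.036], "turn": [0, 0, -0.7003], "fingers": 0}, {"delta_pos": [-0.037, -0.0355, -0.036], "turn": [0, 0, -0.7448], "fingers": 0}]}}

```text
clock: 6.45
position: [0.55, -0.225, 0.3381]
ee_rot: [0.009, 1.0, -0.0, 0.001]
ft_force: [-0.4, 0.3, -0.6]
grip_width: 1.0
grasp_force: 0.0
```

```bash
python3 - <<'E'
from h import *
st(); o=get_obs(); c=snap('wrist','w2'); np.savez('pics/w2o.npz',**o); st()
crop('w2',220,420,60,240,4,'w2c',1.4)
E
```

```text
t 6.45 [ 0.55   -0.225   0.3381] yaw 178.99 tilt [ 0.0012 -0.0007] F [-0.4   0.29 -0.59] T [ 0.009 -0.015  0.017] g 1.000 0.0 q [ 0.81  0.29 -0.64  1.32  0.17  1.58  1.75]
t 6.50 [ 0.5499 -0.2251  0.338 ] yaw 179.54 tilt [ 0.0011 -0.0007] F [ 0.73 -0.44 -0.13] T [0.022 0.    0.003] g 1.002 0.0 q [ 0.81  0.29 -0.64  1.32  0.17  1.58  1.76]
```

View pics/w2c.png

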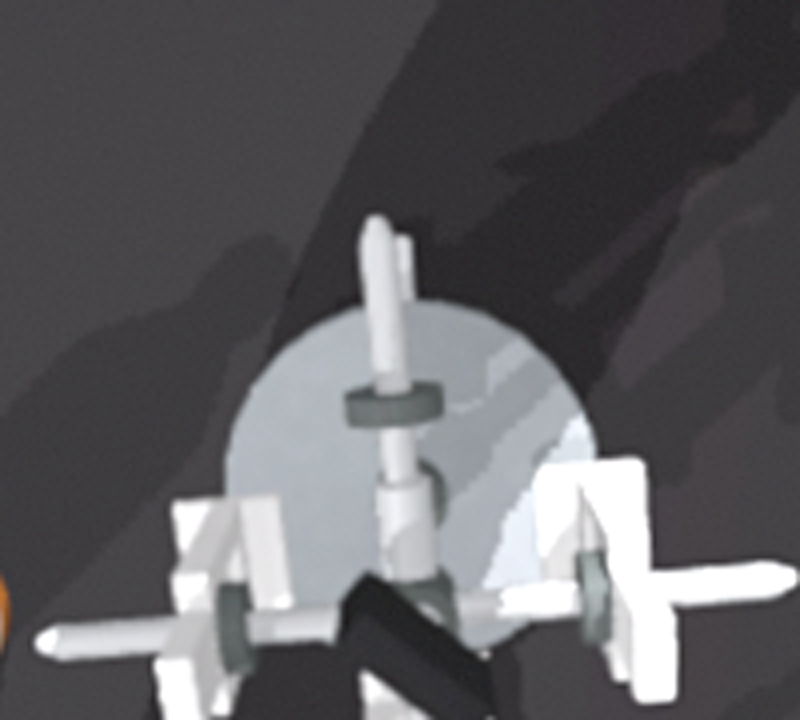

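Crop of the front view: the empty branch points up, with its tip at (376,218). The pointer is mostly hidden behind it, its right edge running (411,238)-(411,295). The collar's outer face is at about y=390, and the foot's rim spans x 225-597 with its top at (415,298).

```bash
python3 - <<'E'
from h import *
from scipy.optimize import least_squares
o=get_obs(); c=snap('wrist','w3'); st(); np.savez('pics/w3o.npz',**o)
# compare both images shift
w2=cv2.imread('pics/w2.png',0).astype(np.float32);w3=cv2.imread('pics/w3.png',0).astype(np.float32)
print('shift',cv2.phaseCorrelate(w2[60:240,220:420],w3[60:240,220:420]))
c2=dict(np.load('pics/w2.npz'))
g=lambda x,y:(220+(x+.5)/4-.5,60+(y+.5)/4-.5)
P=lambda x,y,z:wray(c2,o,*g(x,y),z)
for n,x,y,z in [('tip',376,217,.15),('L',40,643,.15),('R',797,578,.15),('ptr corner',411,238,.01),('ptr edge',411,296,.01),('ptr low',411,238,0),('collar c L',346,405,.15),('collar R',443,398,.15),('collar top out',392,386,.164)]: print(n,P(x,y,z).round(4))
rim=np.array([P(x,y,.016)[:2] for x,y in [(225,470),(597,470),(415,298),(262,373),(562,375),(335,315),(490,316)]])
print('foot',least_squares(lambda q:np.hypot(*(rim-q).T)-.075,[.6,-.22]).x)
E
```

```text
t 6.55 [ 0.5499 -0.2251  0.3379] yaw 178.78 tilt [ 0.0011 -0.0006] F [-0.12 -0.01  0.44] T [ 0.035 -0.017 -0.032] g 0.998 0.0 q [ 0.81  0.29 -0.64  1.32  0.17  1.58  1.74]
shift ((-0.3285647145515753, 0.17474221188780348), 1.0225367234547933)
tip [ 0.4841 -0.2315  0.15  ]
L [ 0.6084 -0.3363  0.15  ]
R [ 0.5892 -0.1062  0.15  ]
ptr corner [ 0.4989 -0.2212  0.01  ]
ptr edge [ 0.5216 -0.2213  0.01  ]
ptr low [ 0.4996 -0.2211  0.    ]
collar c L [ 0.5366 -0.2406  0.15  ]
collar R [ 0.5348 -0.2134  0.15  ]
collar top out [ 0.5287 -0.2275  0.164 ]
foot [ 0.59731844 -0.22182282]
```

```bash
python3 -c "
from h import *
st();to(.52,-.14,.32,184.5)"
```

```text
t 6.55 [ 0.5499 -0.2251  0.3379] yaw 178.78 tilt [ 0.0011 -0.0006] F [-0.12 -0.01  0.44] T [ 0.035 -0.017 -0.032] g 0.998 0.0 q [ 0.81  0.29 -0.64  1.32  0.17  1.58  1.74]
dpos [0.0318 0.0844 0.0178] turn [-0.0006  0.0011 -0.0999]
```

Scaled: -0.1 rad / 3.1416 = -0.0318.

Call:
{"fn": "move_arm", "kwargs": {"plan": [{"delta_pos": [0.02, 0.05, 0.01], "turn": [0, 0, -0.0318], "fingers": 0}, {"delta_pos": [0.032, 0.084, 0.018], "turn": [0, 0, -0.0318], "fingers": 0}, {"delta_pos": [0.032, 0.084, 0.018], "turn": [0, 0, -0.0318], "fingers": 0}, {"delta_pos": [0.032, 0.084, 0.018], "turn": [0, 0, -0.0318], "fingers": 0}, {"delta_pos": [0.032, 0.084, 0.018], "turn": [0, 0, -0.0318], "fingers": 0}, {"delta_pos": [0.032, 0.084, 0.018], "turn": [0, 0, -0.0318], "fingers": 0}]}}

```text
clock: 7.3
position: [0.52, -0.1411, 0.319]
ee_rot: [-0.037, 0.999, 0.0, 0.0]
ft_force: [-0.5, 0.7, -1.4]
grip_width: 1.004
grasp_force: 0.0
```

```bash
cat >> h.py <<'E'
def wproj(c,o,X):
    M=Ro.from_quat(o['ee_rot']).as_matrix();T=c['tool_from_camera']; p=(M.T@(np.asarray(X)-o['position']).T).T-T[:3,3]; p=p@T[:3,:3]
    r=np.hypot(p[...,0],p[...,1]);th=np.arctan2(r,p[...,2]); return np.stack([c['cx']+c['fx']*th*p[...,0]/r,c['cy']+c['fx']*th*p[...,1]/r],-1)
def topmap(c,o,x0,x1,y0,y1,z,s=.0005):
    "rectified top view, rows: x from x0 up, columns: y from y0 up"
    X,Y=np.meshgrid(np.arange(x0,x1,s),np.arange(y0,y1,s),indexing='ij'); uv=wproj(c,o,np.stack([X,Y,np.full_like(X,z)],-1)).astype(np.float32)
    return cv2.remap(c['color'],uv[...,0],uv[...,1],cv2.INTER_LINEAR)
E
python3 - <<'E'
from h import *
st(); o=get_obs(); c=snap('wrist','w4'); np.savez('pics/w4o.npz',**o); st()
m=topmap(c,o,.485,.635,-.31,-.08,.01,.0005)[:,:,::-1]
m2=topmap(c,o,.47,.62,-.34,-.11,.15,.0005)[:,:,::-1]
im=np.hstack([np.clip(m[:, :].astype(float)*1.5,0,255).astype(np.uint8)])
im=np.vstack([im,np.clip(m2.astype(float)*1.2,0,255).astype(np.uint8)])
cv2.imwrite('pics/top.png',im); print(im.shape)
E
```

```text
t 7.30 [ 0.52   -0.1411  0.319 ] yaw -175.74 tilt [-0.      0.0003] F [-0.54  0.65 -1.4 ] T [-0.024  0.014 -0.047] g 1.004 0.0 q [ 0.8   0.17 -0.7   1.5   0.11  1.52  1.75]
t 7.35 [ 0.52   -0.1409  0.3191] yaw -175.71 tilt [0.     0.0003] F [-0.36 -0.19  0.04] T [0.032 0.004 0.008] g 1.004 0.0 q [ 0.8   0.16 -0.7   1.5   0.11  1.52  1.75]Traceback (most recent call last):
  File "<stdin>", line 3, in <module>
  File "h.py", line 34, in topmap
    X,Y=np.meshgrid(np.arange(x0,x1,s),np.arange(y0,y1,s),indexing='ij'); uv=wproj(c,o,np.stack([X,Y,np.full_like(X,z)],-1)).astype(np.float32)
                                                                             ~~~~~^^^^^^^^^^^^^^^^^^^^^^^^^^^^^^^^^^^^^^^^^^
  File "h.py", line 30, in wproj
    M=Ro.from_quat(o['ee_rot']).as_matrix();T=c['tool_from_camera']; p=(M.T@(np.asarray(X)-o['position']).T).T-T[:3,3]; p=p@T[:3,:3]
                                                                        ~~~^~~~~~~~~~~~~~~~~~~~~~~~~~~~~~~~
ValueError: matmul: Input operand 1 has a mismatch in its core dimension 0, with gufunc signature (n?,k),(k,m?)->(n?,m?) (size 460 is different from 3)
```

```bash
sed -i "s/p=(M.T@(np.asarray(X)-o\['position'\]).T).T-T/p=(np.asarray(X)-o['position'])@M-T/" h.py
python3 - <<'E'
from h import *
c=dict(np.load('pics/w4.npz'));o=dict(np.load('pics/w4o.npz'))
m=topmap(c,o,.485,.625,-.31,-.08,.01,.0005)[:,:,::-1]
m2=topmap(c,o,.47,.61,-.34,-.11,.15,.0005)[:,:,::-1]
im=np.vstack([np.clip(m.astype(float)*1.5,0,255),np.clip(m2.astype(float)*1.2,0,255)]).astype(np.uint8)
cv2.imwrite('pics/top.png',im); print(im.shape)
E
```

```text
Traceback (most recent call last):
ValueError: all the input array dimensions except for the concatenation axis must match exactly, but along dimension 1, the array at index 0 has size 460 and the array at index 1 has size 461
```

```bash

python3 - <<'E'
from h import *
c=dict(np.load('pics/w4.npz'));o=dict(np.load('pics/w4o.npz'))
m=topmap(c,o,.485,.625,-.31,-.08,.01,.0005)[:280,:460,::-1]
m2=topmap(c,o,.47,.61,-.34,-.11,.15,.0005)[:280,:460,::-1]
im=np.vstack([np.clip(m.astype(float)*1.5,0,255),np.clip(m2.astype(float)*1.2,0,255)]).astype(np.uint8)
cv2.imwrite('pics/top.png',im); print(im.shape)
E
```

```text
(560, 460, 3)
```

View pics/top.png

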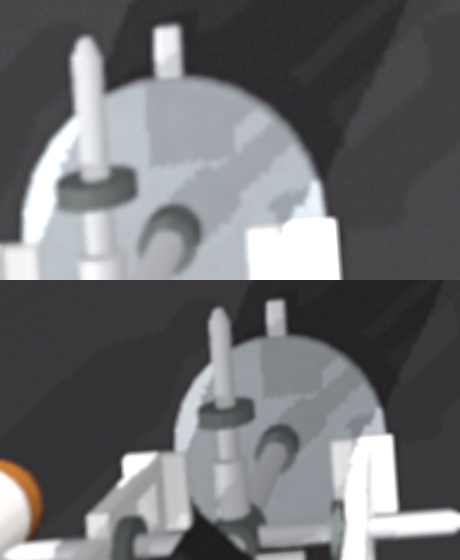

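Rectified map, with the z=10 mm plane on top: the pointer's end is at (167,27) and its base at (171,77), about 183-184° from the axis. The branch tip in the lower z=150 mm map is at (219,308), about 184.2-184.9°. The branch is therefore over the pointer within about 1°. The collar face is near x=0.529, 70 mm from the axis. Next is the loose holder.

```bash
python3 -c "
from h import *
st();to(.579,.1315,.25,187.5)"
```

```text
t 7.35 [ 0.52   -0.1409  0.3191] yaw -175.71 tilt [0.     0.0003] F [-0.36 -0.19  0.04] T [0.032 0.004 0.008] g 1.004 0.0 q [ 0.8   0.16 -0.7   1.5   0.11  1.52  1.75]
dpos [-0.0792  0.2672  0.0691] turn [ 0.0003  0.0001 -0.0561]
```

Scaled: -0.056 rad / 3.1416 = -0.0178.

Call:
{"fn": "move_arm", "kwargs": {"plan": [{"delta_pos": [-0.079, 0.267, 0], "turn": [0, 0, -0.0178], "fingers": 0.3}, {"delta_pos": [-0.079, 0.267, 0], "turn": [0, 0, -0.0178], "fingers": 0.3}, {"delta_pos": [-0.079, 0.267, 0], "turn": [0, 0, -0.0178], "fingers": 0.3}, {"delta_pos": [-0.079, 0.267, 0.03], "turn": [0, 0, -0.0178], "fingers": 0.3}, {"delta_pos": [-0.079, 0.267, 0.069], "turn": [0, 0, -0.0178], "fingers": 0.3}, {"delta_pos": [-0.079, 0.267, 0.069], "turn": [0, 0, -0.0178], "fingers": 0.3}, {"delta_pos": [-0.079, 0.267, 0.069], "turn": [0, 0, -0.0178], "fingers": 0.3}, {"delta_pos": [-0.079, 0.267, 0.069], "turn": [0, 0, -0.0178], "fingers": 0.3}]}}

```text
clock: 8.35
position: [0.5792, 0.1306, 0.2516]
ee_rot: [-0.065, 0.998, -0.0, 0.001]
ft_force: [-0.1, -1.1, 0.7]
grip_width: 0.702
grasp_force: 0.0
```

```bash
cat >> h.py <<'E'
def wcloud(c,o):
    z=c['range_z'];v,u=np.mgrid[:z.shape[0],:z.shape[1]];a=(u-c['cx'])/c['fx'];b=(v-c['cy'])/c['fx'];r=np.hypot(a,b)+1e-9
    t=np.tan(r)/r; P=np.stack([a*t*z,b*t*z,z],-1); T=c['tool_from_camera'];M=Ro.from_quat(o['ee_rot']).as_matrix()
    W=(P@T[:3,:3].T+T[:3,3])@M.T+o['position']; W[(z==0)|(r>1.3)]=np.nan; return W
E
python3 - <<'E'
from h import *
st(); o=get_obs(); c=snap('wrist','w5'); np.savez('pics/w5o.npz',**o)
W=wcloud(c,o); d=np.hypot(W[...,0]-.579,W[...,1]-.1315)<.045
for lo,hi in ((.004,.012),(.076,.086),(.113,.124)):
    m=d&(W[...,2]>lo)&(W[...,2]<hi); p=W[m]
    if len(p)>4: r=cv2.minAreaRect(p[:,:2].astype(np.float32)*1000); print(lo,len(p),p.mean(0).round(4),np.round(r[0],1),np.round(r[1],1),round(r[2],1))
to(.579,.1315,.097,187.5)
E
```

```text
t 8.35 [0.5792 0.1306 0.2516] yaw -172.57 tilt [ 0.0023 -0.0002] F [-0.07 -1.12  0.7 ] T [-0.005  0.004  0.049] g 0.702 0.0 q [ 0.36  0.36 -0.85  1.47  0.27  1.43  1.21]
0.004 376 [0.5668 0.1283 0.0064] [566.5 128.2] [14.  43.5] 10.0
0.076 213 [0.5756 0.132  0.0808] [577.  130.5] [10.6 43.3] 10.0
0.113 280 [0.5767 0.1309 0.1177] [576.9 130.8] [10.4 24.1] 6.8
dpos [0.0004 0.0009 0.1545] turn [-0.0005  0.0022 -0.0011]
```

```bash
python3 -c "
from h import *
to(.577,.1308,.098,189.5)"
```

```text
dpos [0.0024 0.0005 0.1535] turn [-0.0005  0.0022 -0.036 ]
```

Scaled: -0.036 rad / 3.1416 = -0.0115.

Call:
{"fn": "move_arm", "kwargs": {"force": 45, "plan": [{"delta_pos": [0.0024, 0.0005, 0.05], "turn": [0, 0.0006, -0.0115], "fingers": 0.35}, {"delta_pos": [0.0024, 0.0005, 0.1], "turn": [0, 0.0006, -0.0115], "fingers": 0.35}, {"delta_pos": [0.0024, 0.0005, 0.135], "turn": [0, 0.0006, -0.0115], "fingers": 0.4}, {"delta_pos": [0.0024, 0.0005, 0.1535], "turn": [0, 0.0006, -0.0115], "fingers": 0.4}, {"delta_pos": [0.0024, 0.0005, 0.1535], "turn": [0, 0.0006, -0.0115], "fingers": 0.5}, {"delta_pos": [0.0024, 0.0005, 0.1535], "turn": [0, 0.0006, -0.0115], "fingers": 0.6}, {"delta_pos": [0.0024, 0.0005, 0.1535], "turn": [0, 0.0006, -0.0115], "fingers": 0.7}, {"delta_pos": [0.0024, 0.0005, 0.1535], "turn": [0, 0.0006, -0.0115], "fingers": 0.8}, {"delta_pos": [0.0024, 0.0005, 0.1535], "turn": [0, 0.0006, -0.0115], "fingers": 1}, {"delta_pos": [0.0024, 0.0005, 0.1535], "turn": [0, 0.0006, -0.0115], "fingers": 1}]}}

```text
clock: 9.65
position: [0.5769, 0.1321, 0.0982]
ee_rot: [-0.084, 0.996, -0.0, 0.0]
ft_force: [-0.6, -1.3, 6.4]
grip_width: 0.259
grasp_force: 44.1
```

```bash
python3 -c "
from h import *
st()"
```

```text
t 9.65 [0.5769 0.1321 0.0982] yaw -170.38 tilt [ 0.0007 -0.0004] F [-0.57 -1.28  6.37] T [-0.227  0.092  0.03 ] g 0.259 44.1 q [ 0.33  0.48 -0.81  1.66  0.37  1.16  1.17]
```

Call:
{"fn": "move_arm", "kwargs": {"plan": [{"delta_pos": [0, 0, -0.02], "turn": [0, 0, 0], "fingers": 1}, {"delta_pos": [0, 0, -0.07], "turn": [0, 0, 0], "fingers": 1}, {"delta_pos": [0, 0, -0.12], "turn": [0, 0, 0], "fingers": 1}, {"delta_pos": [0, 0, -0.17], "turn": [0, 0, 0], "fingers": 1}, {"delta_pos": [0, 0, -0.2], "turn": [0, 0, 0], "fingers": 1}, {"delta_pos": [0, 0, -0.2], "turn": [0, 0, 0], "fingers": 1}]}}

```text
clock: 10.4
position: [0.5768, 0.1331, 0.3002]
ee_rot: [-0.084, 0.996, 0.0, 0.001]
ft_force: [-0.2, 0.2, -1.9]
grip_width: 0.26
grasp_force: 44.5
```

```bash
python3 -c "
from h import *
st();to(.4495,-.2338,.298,184.5)"
```

```text
t 10.40 [0.5768 0.1331 0.3002] yaw -170.33 tilt [0.0028 0.0007] F [-0.24  0.24 -1.93] T [-0.004  0.046 -0.031] g 0.260 44.5 q [ 0.36  0.34 -0.86  1.39  0.26  1.52  1.26]
dpos [ 0.1872 -0.3403  0.0016] turn [0.0004 0.0029 0.0902]
```

Scaled: 0.001 rad / 3.1416 = 0.0003.

Call:
{"fn": "move_arm", "kwargs": {"plan": [{"delta_pos": [0.01, -0.018, 0], "turn": [0, 0.0003, 0.0032], "fingers": 1}, {"delta_pos": [0.03, -0.054, 0], "turn": [0, 0.0003, 0.0064], "fingers": 1}, {"delta_pos": [0.053, -0.097, 0], "turn": [0, 0.0003, 0.0095], "fingers": 1}, {"delta_pos": [0.077, -0.14, 0], "turn": [0, 0.0006, 0.0127], "fingers": 1}, {"delta_pos": [0.1, -0.183, 0], "turn": [0, 0.0006, 0.0159], "fingers": 1}, {"delta_pos": [0.124, -0.226, 0], "turn": [0, 0.0006, 0.0191], "fingers": 1}, {"delta_pos": [0.147, -0.268, 0], "turn": [0, 0.001, 0.0223], "fingers": 1}, {"delta_pos": [0.168, -0.306, 0], "turn": [0, 0.001, 0.0255], "fingers": 1}, {"delta_pos": [0.181, -0.33, 0.001], "turn": [0, 0.001, 0.0286], "fingers": 1}, {"delta_pos": [0.187, -0.34, 0.002], "turn": [0, 0.001, 0.0286], "fingers": 1}, {"delta_pos": [0.187, -0.34, 0.002], "turn": [0, 0.001, 0.0286], "fingers": 1}, {"delta_pos": [0.187, -0.34, 0.002], "turn": [0, 0.001, 0.0286], "fingers": 1}]}}

```text
clock: 11.9
position: [0.4494, -0.2328, 0.295]
ee_rot: [-0.04, 0.999, -0.0, -0.002]
ft_force: [0.2, 1.8, -1.4]
grip_width: 0.262
grasp_force: 44.5
```

```bash
python3 -c "
from h import *
st();to(.4495,-.2338,.1822,184.5)"
```

```text
t 11.90 [ 0.4494 -0.2328  0.295 ] yaw -175.39 tilt [-0.0047 -0.0003] F [ 0.25  1.79 -1.42] T [-0.009 -0.06  -0.013] g 0.262 44.5 q [ 0.98  0.08 -0.62  1.62  0.05  1.46  2.  ]
dpos [-0.0006 -0.001   0.1128] turn [ 0.     -0.0047  0.0019]
```

Scaled: 0.002 rad / 3.1416 = 0.0006.

Call:
{"fn": "move_arm", "kwargs": {"plan": [{"delta_pos": [0, -0.001, 0.03], "turn": [0, -0.001, 0.0006], "fingers": 1}, {"delta_pos": [0, -0.001, 0.06], "turn": [0, -0.001, 0.0006], "fingers": 1}, {"delta_pos": [0, -0.001, 0.09], "turn": [0, -0.001, 0.0006], "fingers": 1}, {"delta_pos": [0, -0.001, 0.113], "turn": [0, -0.001, 0.0006], "fingers": 1}, {"delta_pos": [0, -0.001, 0.113], "turn": [0, -0.001, 0.0006], "fingers": 1}, {"delta_pos": [0, -0.001, 0.113], "turn": [0, -0.001, 0.0006], "fingers": 1}]}}

```text
clock: 12.65
position: [0.4491, -0.2349, 0.1831]
ee_rot: [-0.039, 0.999, -0.0, -0.0]
ft_force: [-0.6, 0.0, -0.9]
grip_width: 0.262
grasp_force: 44.5
```

```bash
python3 - <<'E'
from h import *
st();to(.4495,-.2338,.1822,184.5)
o=get_obs(); c=snap('wrist','w6'); np.savez('pics/w6o.npz',**o); s=snap('scene','s6'); d=snap('side','d6')
# tops seen by wrist depth: holder tab top?, branch height and line
W=wcloud(c,o)
m=(W[...,0]>.478)&(W[...,0]<.53)&(abs(W[...,1]+.2285)<.015)&(W[...,2]>.13)&(W[...,2]<.175); p=W[m]; print(len(p))
for lo in np.arange(.48,.53,.01):
    q=p[(p[:,0]>=lo)&(p[:,0]<lo+.01)]
    if len(q)>3: print(lo.round(3),len(q),q.mean(0).round(4),q[:,1].min().round(4),q[:,1].max().round(4),q[:,2].max().round(4))
im=np.hstack([cv2.resize(s['color'][140:240,200:300],None,fx=4,fy=4,interpolation=2),cv2.resize(d['color'][130:230,330:430],None,fx=4,fy=4,interpolation=2)])
cv2.imwrite('pics/v6.png',im[:,:,::-1])
E
```

```text
t 12.65 [ 0.4491 -0.2349  0.1831] yaw -175.57 tilt [-0.0007 -0.001 ] F [-0.57  0.03 -0.9 ] T [-0.009 -0.045  0.029] g 0.262 44.5 q [ 0.97  0.15 -0.62  1.79  0.09  1.23  1.97]
dpos [-0.0004  0.0011  0.0009] turn [-0.0009 -0.0008 -0.0012]
612
0.48 48 [ 0.4888 -0.2302  0.1532] -0.234 -0.2262 0.1561
0.49 176 [ 0.4949 -0.2301  0.1534] -0.2353 -0.2245 0.1561
0.5 147 [ 0.5047 -0.229   0.1536] -0.2345 -0.2238 0.1563
0.51 125 [ 0.5149 -0.2287  0.154 ] -0.2332 -0.2242 0.1562
0.52 116 [ 0.5251 -0.2279  0.1539] -0.2324 -0.2233 0.1563
```

Scaled: 0.004 rad / 3.1416 = 0.0013.

Call:
{"fn": "move_arm", "kwargs": {"plan": [{"delta_pos": [0, 0.0014, 0.0009], "turn": [0, 0, 0.0013], "fingers": 1}, {"delta_pos": [0, 0.0014, 0.0009], "turn": [0, 0, 0.0013], "fingers": 1}, {"delta_pos": [-0.008, 0.0014, 0.0009], "turn": [0, 0, 0.0013], "fingers": 1}, {"delta_pos": [-0.016, 0.0013, 0.0009], "turn": [0, 0, 0.0013], "fingers": 1}, {"delta_pos": [-0.024, 0.0013, 0.0009], "turn": [0, 0, 0.0013], "fingers": 1}, {"delta_pos": [-0.032, 0.0012, 0.0009], "turn": [0, 0, 0.0013], "fingers": 1}, {"delta_pos": [-0.038, 0.0012, 0.0009], "turn": [0, 0, 0.0013], "fingers": 1}, {"delta_pos": [-0.038, 0.0012, 0.0009], "turn": [0, 0, 0.0013], "fingers": 1}]}}

```text
clock: 13.8
position: [0.4865, -0.2311, 0.1809]
ee_rot: [-0.036, 0.999, -0.0, -0.001]
ft_force: [0.2, -0.5, -2.4]
grip_width: 0.26
grasp_force: 44.5
```

```bash
python3 -c "
from h import *
st()"
```

```text
t 13.80 [ 0.4865 -0.2311  0.1809] yaw -175.83 tilt [-0.002  -0.0001] F [ 0.2  -0.45 -2.44] T [-0.004 -0.014 -0.034] g 0.260 44.5 q [ 0.91  0.23 -0.63  1.72  0.14  1.24  1.89]
```

Call:
{"fn": "move_arm", "kwargs": {"plan": [{"delta_pos": [-0.006, 0.0004, -0.0006], "turn": [0, 0, 0], "fingers": 1}, {"delta_pos": [-0.012, 0.0004, -0.0006], "turn": [0, 0, 0], "fingers": 1}, {"delta_pos": [-0.018, 0.0004, -0.0006], "turn": [0, 0, 0], "fingers": 1}, {"delta_pos": [-0.024, 0.0004, -0.0006], "turn": [0, 0, 0], "fingers": 1}, {"delta_pos": [-0.028, 0.0004, -0.0006], "turn": [0, 0, 0], "fingers": 1}, {"delta_pos": [-0.028, 0.0004, -0.0006], "turn": [0, 0, 0], "fingers": 1}]}}

```text
clock: 14.55
position: [0.5143, -0.2287, 0.1815]
ee_rot: [-0.036, 0.999, -0.0, -0.001]
ft_force: [-0.3, 0.3, -1.8]
grip_width: 0.262
grasp_force: 44.5
```

```bash
python3 -c "
from h import *
st()"
```

```text
t 14.55 [ 0.5143 -0.2287  0.1815] yaw -175.84 tilt [-0.0019 -0.0002] F [-0.32  0.31 -1.82] T [0.038 0.044 0.06 ] g 0.262 44.5 q [ 0.87  0.29 -0.63  1.66  0.18  1.26  1.85]
```

Call:
{"fn": "move_arm", "kwargs": {"plan": [{"delta_pos": [-0.002, 0, 0], "turn": [0, 0, 0], "fingers": 1}, {"delta_pos": [-0.004, 0, 0], "turn": [0, 0, 0], "fingers": 1}, {"delta_pos": [-0.006, 0, 0], "turn": [0, 0, 0], "fingers": 1}, {"delta_pos": [-0.007, 0, 0], "turn": [0, 0, 0], "fingers": 1}, {"delta_pos": [-0.008, 0, 0], "turn": [0, 0, 0], "fingers": 1}, {"delta_pos": [-0.008, 0, 0], "turn": [0, 0, 0], "fingers": 1}]}}

```text
clock: 15.3
position: [0.522, -0.2283, 0.1815]
ee_rot: [-0.036, 0.999, -0.0, -0.001]
ft_force: [0.0, -0.3, -1.3]
grip_width: 0.262
grasp_force: 44.5
```

```bash
python3 -c "
from h import *
st()"
```

```text
t 15.30 [ 0.522  -0.2283  0.1815] yaw -175.86 tilt [-0.0019 -0.0005] F [ 0.03 -0.29 -1.35] T [-0.003 -0.022 -0.001] g 0.262 44.5 q [ 0.86  0.3  -0.63  1.64  0.19  1.27  1.84]
```

Call:
{"fn": "move_arm", "kwargs": {"plan": [{"delta_pos": [-0.0005, 0, 0], "turn": [0, 0, 0], "fingers": 1}, {"delta_pos": [-0.0009, 0, 0], "turn": [0, 0, 0], "fingers": 1}, {"delta_pos": [-0.0009, 0, 0], "turn": [0, 0, 0], "fingers": 1}]}}

```text
clock: 15.68
position: [0.5229, -0.2282, 0.1815]
ee_rot: [-0.036, 0.999, -0.0, -0.001]
ft_force: [0.1, 0.2, -1.6]
grip_width: 0.26
grasp_force: 44.5
```

Call:
{"fn": "move_arm", "kwargs": {"plan": [{"delta_pos": [-0.0004, 0, 0], "turn": [0, 0, 0], "fingers": 1}, {"delta_pos": [-0.0008, 0, 0], "turn": [0, 0, 0], "fingers": 1}, {"delta_pos": [-0.0008, 0, 0], "turn": [0, 0, 0], "fingers": 1}]}}

```text
clock: 16.05
position: [0.5237, -0.2282, 0.1816]
ee_rot: [-0.036, 0.999, -0.0, -0.001]
ft_force: [-0.7, 0.1, -1.3]
grip_width: 0.26
grasp_force: 44.5
```

Call:
{"fn": "move_arm", "kwargs": {"plan": [{"delta_pos": [-0.0004, 0, 0], "turn": [0, 0, 0], "fingers": 1}, {"delta_pos": [-0.0007, 0, 0], "turn": [0, 0, 0], "fingers": 1}, {"delta_pos": [-0.0007, 0, 0], "turn": [0, 0, 0], "fingers": 1}]}}

```text
clock: 16.42
position: [0.5244, -0.2281, 0.1815]
ee_rot: [-0.036, 0.999, -0.0, -0.001]
ft_force: [-0.5, 0.4, -2.4]
grip_width: 0.261
grasp_force: 44.5
```

Call:
{"fn": "move_arm", "kwargs": {"plan": [{"delta_pos": [-0.0004, 0, 0], "turn": [0, 0, 0], "fingers": 1}, {"delta_pos": [-0.0007, 0, 0], "turn": [0, 0, 0], "fingers": 1}, {"delta_pos": [-0.0007, 0, 0], "turn": [0, 0, 0], "fingers": 1}]}}

```text
clock: 16.8
position: [0.5251, -0.2281, 0.1815]
ee_rot: [-0.036, 0.999, -0.0, -0.001]
ft_force: [-0.0, -0.1, -1.8]
grip_width: 0.257
grasp_force: 44.5
```

Call:
{"fn": "move_arm", "kwargs": {"plan": [{"delta_pos": [-0.0004, 0, 0], "turn": [0, 0, 0], "fingers": 1}, {"delta_pos": [-0.0007, 0, 0], "turn": [0, 0, 0], "fingers": 1}, {"delta_pos": [-0.0007, 0, 0], "turn": [0, 0, 0], "fingers": 1}]}}

```text
clock: 17.18
position: [0.5258, -0.2281, 0.1815]
ee_rot: [-0.036, 0.999, -0.0, -0.001]
ft_force: [0.1, -0.8, -0.8]
grip_width: 0.26
grasp_force: 44.5
```

```bash
python3 - <<'E'
from h import *
st()
# collar from w6 depth
c=dict(np.load('pics/w6.npz'));o=dict(np.load('pics/w6o.npz'));W=wcloud(c,o)
m=(W[...,0]>.51)&(W[...,0]<.56)&(abs(W[...,1]+.227)<.02)&(W[...,2]>.13)&(W[...,2]<.18); p=W[m]
for lo in np.arange(.518,.548,.002):
    q=p[(p[:,0]>=lo)&(p[:,0]<lo+.002)]
    if len(q): print(lo.round(3),len(q),q[:,2].max().round(4),np.ptp(q[:,1]).round(4))
E
```

```text
t 17.18 [ 0.5258 -0.2281  0.1815] yaw -175.86 tilt [-0.0019 -0.0005] F [ 0.13 -0.79 -0.77] T [0.008 0.025 0.003] g 0.260 44.5 q [ 0.85  0.31 -0.63  1.63  0.19  1.27  1.83]
0.518 23 0.1552 0.0084
0.52 21 0.1563 0.0083
0.522 26 0.1555 0.0085
0.524 20 0.1563 0.0084
0.526 25 0.1557 0.0085
0.528 24 0.1555 0.0086
0.53 174 0.1647 0.026
0.532 365 0.165 0.0276
0.534 80 0.1649 0.0273
0.536 58 0.1651 0.0274
0.538 60 0.1645 0.0276
0.54 21 0.1638 0.0251
0.548 2 0.1559 0.0024
```

Call:
{"fn": "move_arm", "kwargs": {"plan": [{"delta_pos": [-0.0003, 0, 0], "turn": [0, 0, 0], "fingers": 1}, {"delta_pos": [-0.0006, 0, 0], "turn": [0, 0, 0], "fingers": 1}, {"delta_pos": [-0.0006, 0, 0], "turn": [0, 0, 0], "fingers": 1}]}}

```text
clock: 17.55
position: [0.5264, -0.228, 0.1815]
ee_rot: [-0.036, 0.999, -0.0, -0.001]
ft_force: [0.0, -0.3, -2.5]
grip_width: 0.262
grasp_force: 44.5
```

Call:
{"fn": "move_arm", "kwargs": {"plan": [{"delta_pos": [-0.0003, 0, 0], "turn": [0, 0, 0], "fingers": 1}, {"delta_pos": [-0.0005, 0, 0], "turn": [0, 0, 0], "fingers": 1}, {"delta_pos": [-0.0005, 0, 0], "turn": [0, 0, 0], "fingers": 1}]}}

```text
clock: 17.92
position: [0.5268, -0.228, 0.1815]
ee_rot: [-0.036, 0.999, -0.0, -0.001]
ft_force: [-0.6, 0.1, -1.9]
grip_width: 0.258
grasp_force: 44.5
```

Call:
{"fn": "move_arm", "kwargs": {"plan": [{"delta_pos": [-0.0003, 0, 0], "turn": [0, 0, 0], "fingers": 1}, {"delta_pos": [-0.0005, 0, 0], "turn": [0, 0, 0], "fingers": 1}, {"delta_pos": [-0.0005, 0, 0], "turn": [0, 0, 0], "fingers": 1}]}}

```text
clock: 18.3
position: [0.5273, -0.228, 0.1815]
ee_rot: [-0.036, 0.999, -0.0, -0.001]
ft_force: [-0.5, -0.6, -0.5]
grip_width: 0.259
grasp_force: 44.6
```

Call:
{"fn": "move_arm", "kwargs": {"plan": [{"delta_pos": [-0.0003, 0, 0], "turn": [0, 0, 0], "fingers": 1}, {"delta_pos": [-0.0005, 0, 0], "turn": [0, 0, 0], "fingers": 1}, {"delta_pos": [-0.0005, 0, 0], "turn": [0, 0, 0], "fingers": 1}]}}

```text
clock: 18.68
position: [0.5277, -0.228, 0.1815]
ee_rot: [-0.036, 0.999, -0.0, -0.001]
ft_force: [-2.4, -0.3, -0.1]
grip_width: 0.262
grasp_force: 44.6
```

Call:
{"fn": "move_arm", "kwargs": {"plan": [{"delta_pos": [-0.0002, 0, 0], "turn": [0, 0, 0], "fingers": 1}, {"delta_pos": [-0.0004, 0, 0], "turn": [0, 0, 0], "fingers": 1}, {"delta_pos": [-0.0004, 0, 0], "turn": [0, 0, 0], "fingers": 1}]}}

```text
clock: 19.05
position: [0.5281, -0.2279, 0.1815]
ee_rot: [-0.036, 0.999, -0.0, -0.001]
ft_force: [-2.4, 0.3, 0.6]
grip_width: 0.264
grasp_force: 44.7
```

Call:
{"fn": "move_arm", "kwargs": {"plan": [{"delta_pos": [-0.0002, 0, 0], "turn": [0, 0, 0], "fingers": 1}, {"delta_pos": [-0.0004, 0, 0], "turn": [0, 0, 0], "fingers": 1}, {"delta_pos": [-0.0004, 0, 0], "turn": [0, 0, 0], "fingers": 1}]}}

```text
clock: 19.42
position: [0.5286, -0.2279, 0.1815]
ee_rot: [-0.036, 0.999, -0.0, -0.001]
ft_force: [-4.0, -1.2, 0.9]
grip_width: 0.26
grasp_force: 44.8
```

```bash
python3 -c "
from h import *
st()"
```

```text
t 19.43 [ 0.5286 -0.2279  0.1815] yaw -175.87 tilt [-0.0022 -0.0005] F [-4.   -1.19  0.92] T [-4.900e-02  1.072e+00  1.000e-03] g 0.260 44.8 q [ 0.85  0.31 -0.63  1.62  0.19  1.27  1.83]
```

Call:
{"fn": "move_arm", "kwargs": {"plan": [{"delta_pos": [-0.0003, 0, 0], "turn": [0, 0, 0], "fingers": 1}, {"delta_pos": [-0.0007, 0, 0], "turn": [0, 0, 0], "fingers": 1}, {"delta_pos": [-0.0007, 0, 0], "turn": [0, 0, 0], "fingers": 1}]}}

```text
clock: 19.8
position: [0.5291, -0.2279, 0.1815]
ee_rot: [-0.036, 0.999, -0.0, -0.001]
ft_force: [-5.6, -0.6, 0.9]
grip_width: 0.264
grasp_force: 44.9
```

Call:
{"fn": "move_arm", "kwargs": {"plan": [{"delta_pos": [-0.0003, 0, 0], "turn": [0, 0, 0], "fingers": 1}, {"delta_pos": [-0.0007, 0, 0], "turn": [0, 0, 0], "fingers": 1}, {"delta_pos": [-0.0007, 0, 0], "turn": [0, 0, 0], "fingers": 1}]}}

```text
clock: 20.18
position: [0.5296, -0.2279, 0.1815]
ee_rot: [-0.036, 0.999, -0.0, -0.002]
ft_force: [-7.3, -0.5, 1.9]
grip_width: 0.26
grasp_force: 44.9
```

Call:
{"fn": "move_arm", "kwargs": {"plan": [{"delta_pos": [-0.0005, 0, 0], "turn": [0, 0, 0], "fingers": 1}, {"delta_pos": [-0.001, 0, 0], "turn": [0, 0, 0], "fingers": 1}, {"delta_pos": [-0.001, 0, 0], "turn": [0, 0, 0], "fingers": 1}]}}

```text
clock: 20.55
position: [0.5303, -0.2279, 0.1813]
ee_rot: [-0.036, 0.999, -0.0, -0.002]
ft_force: [-6.3, -0.5, 1.5]
grip_width: 0.263
grasp_force: 45.0
```

```bash
python3 - <<'E'
from h import *
st()
o=get_obs(); d=snap('side','d7'); c=snap('wrist','w7'); W=cloud(d); np.savez('pics/w7o.npz',**o)
W=wcloud(c,o); m=(abs(W[...,0]-.525)<.03)&(abs(W[...,1]+.228)<.03)
for lo,hi in((.155,.163),(.163,.17),(.085,.092)):
    p=W[m&(W[...,2]>lo)&(W[...,2]<hi)]
    if len(p)>4: r=cv2.minAreaRect(p[:,:2].astype(np.float32)*1000); print(lo,len(p),np.round(r[0],1),np.round(r[1],1),round(r[2],1),p.min(0).round(4),p.max(0).round(4))
st()
E
```

```text
t 20.55 [ 0.5303 -0.2279  0.1813] yaw -175.88 tilt [-0.0036 -0.0006] F [-6.28 -0.53  1.49] T [-0.017  1.881  0.029] g 0.263 45.0 q [ 0.85  0.32 -0.63  1.62  0.2   1.27  1.82]
0.155 564 [ 520.2 -225.9] [37.1 37.4] 54.5 [ 0.4952 -0.251   0.155 ] [ 0.5355 -0.2075  0.163 ]
0.163 712 [ 527.4 -228.7] [10.9 43.7] 4.9 [ 0.5206 -0.2507  0.163 ] [ 0.5345 -0.2067  0.1699]
0.085 642 [ 509.4 -231.1] [14.1 44.3] 4.7 [ 0.5006 -0.2535  0.0851] [ 0.518  -0.2085  0.092 ]
t 20.65 [ 0.5303 -0.2279  0.1813] yaw -175.88 tilt [-0.0036 -0.0006] F [-6.64 -1.56  2.48] T [-0.004  1.898 -0.023] g 0.260 45.0 q [ 0.85  0.32 -0.63  1.62  0.2   1.27  1.82]
```

The holder is pivoting in the grip: the shoulder top is at x=0.527 while the TCP is at 0.530. I'll back off, set it on the branch, regrip lower and harder, then press.

Scaled: 0.003 rad / 3.1416 = 0.001.

Call:
{"fn": "move_arm", "kwargs": {"plan": [{"delta_pos": [0.002, 0, 0], "turn": [0, 0.0006, 0], "fingers": 1}, {"delta_pos": [0.005, 0, 0], "turn": [0, 0.001, 0], "fingers": 1}, {"delta_pos": [0.006, 0, 0.0008], "turn": [0, 0.001, 0], "fingers": 1}, {"delta_pos": [0.006, 0, 0.0014], "turn": [0, 0.001, 0], "fingers": 1}, {"delta_pos": [0.006, 0, 0.0014], "turn": [0, 0.001, 0], "fingers": 1}]}}

```text
clock: 21.28
position: [0.5253, -0.228, 0.1801]
ee_rot: [-0.036, 0.999, -0.0, -0.002]
ft_force: [-0.2, -0.1, -2.0]
grip_width: 0.259
grasp_force: 44.6
```

```bash
cat >> h.py <<'E'
def hold(f):
    o=get_obs(); c=snap('wrist',f); W=wcloud(c,o); m=(abs(W[...,0]-.52)<.035)&(abs(W[...,1]+.228)<.03)
    for n,lo,hi in(('shoulder',.163,.17),('foot',.083,.092),('tabtop',.192,.206)):
        p=W[m&(W[...,2]>lo)&(W[...,2]<hi)]
        if len(p)>4: r=cv2.minAreaRect(p[:,:2].astype(np.float32)*1000); print(n,len(p),np.round(r[0],1),np.round(r[1],1),round(r[2],1),'x',np.percentile(p[:,0],[2,98]).round(4),'z',np.percentile(p[:,2],[5,50,95]).round(4))
E
python3 - <<'E'
from h import *
st(); hold('w8')
E
```

```text
t 21.27 [ 0.5253 -0.228   0.1801] yaw -175.86 tilt [-0.0045 -0.0007] F [-0.24 -0.14 -2.04] T [-0.025 -0.029 -0.041] g 0.259 44.6 q [ 0.85  0.31 -0.63  1.63  0.19  1.27  1.83]
shoulder 484 [ 524.6 -228.6] [10.2 43.8] 4.2 x [0.519  0.5304] z [0.1631 0.1638 0.1688]
foot 688 [ 513.1 -230.4] [13.8 44.5] 4.2 x [0.5054 0.5207] z [0.0859 0.0885 0.0899]
tabtop 1698 [ 525.  -228.1] [23.  49.4] 4.5 x [0.513  0.5313] z [0.1935 0.1999 0.2048]
```

Scaled: -0.004 rad / 3.1416 = -0.0013.

Call:
{"fn": "move_arm", "kwargs": {"plan": [{"delta_pos": [0, 0, 0.0006], "turn": [0, -0.0013, 0], "fingers": 1}, {"delta_pos": [0, 0, 0.001], "turn": [0, -0.0013, 0], "fingers": 1}, {"delta_pos": [0, 0, 0.001], "turn": [0, -0.0013, 0], "fingers": 1}]}}

```text
clock: 21.7
position: [0.5253, -0.2281, 0.1794]
ee_rot: [-0.036, 0.999, -0.0, -0.0]
ft_force: [0.4, -0.4, 1.0]
grip_width: 0.258
grasp_force: 44.8
```

Call:
{"fn": "move_arm", "kwargs": {"plan": [{"delta_pos": [0, 0, 0.0004], "turn": [0, 0, 0], "fingers": 1}, {"delta_pos": [0, 0, 0.0006], "turn": [0, 0, 0], "fingers": 1}, {"delta_pos": [0, 0, 0.0006], "turn": [0, 0, 0], "fingers": 1}]}}

```text
clock: 22.08
position: [0.5255, -0.2281, 0.1792]
ee_rot: [-0.036, 0.999, -0.0, 0.0]
ft_force: [-1.0, 0.5, 5.9]
grip_width: 0.262
grasp_force: 45.3
```

Call:
{"fn": "move_arm", "kwargs": {"force": 110, "plan": [{"delta_pos": [0, 0, 0], "turn": [0, 0, 0], "fingers": 0.6}, {"delta_pos": [0, 0, 0], "turn": [0, 0, 0], "fingers": 0.6}, {"delta_pos": [0, 0, 0.001], "turn": [0, 0, 0], "fingers": 0.6}, {"delta_pos": [0, 0, 0.002], "turn": [0, 0, 0], "fingers": 0.6}, {"delta_pos": [0, 0, 0.002], "turn": [0, 0, 0], "fingers": 0.6}]}}

```text
clock: 22.7
position: [0.525, -0.2281, 0.1763]
ee_rot: [-0.036, 0.999, -0.0, -0.001]
ft_force: [-0.6, 0.0, -0.7]
grip_width: 0.402
grasp_force: 0.0
```

```bash
python3 - <<'E'
from h import *
st(); hold('w9')
E
```

```text
t 22.70 [ 0.525  -0.2281  0.1763] yaw -175.86 tilt [-0.0012 -0.0003] F [-0.65  0.03 -0.68] T [-0.023  0.019 -0.005] g 0.402 0.0 q [ 0.86  0.31 -0.63  1.64  0.19  1.26  1.83]
shoulder 277 [ 523.9 -228.9] [ 9.3 43.2] 7.3 x [0.5194 0.5294] z [0.1631 0.166  0.1695]
foot 707 [ 514.2 -229.8] [14.6 44.2] 4.7 x [0.5062 0.5219] z [0.0859 0.0875 0.0895]
tabtop 2033 [ 524.6 -227.6] [23.1 60.1] 3.9 x [0.5123 0.5323] z [0.1931 0.1991 0.2045]
```

Hanging freely on the branch and upright. Regrip harder.

Call:
{"fn": "move_arm", "kwargs": {"force": 110, "plan": [{"delta_pos": [0, 0, 0], "turn": [0, 0, 0], "fingers": 0.7}, {"delta_pos": [0, 0, 0], "turn": [0, 0, 0], "fingers": 0.8}, {"delta_pos": [0, 0, 0], "turn": [0, 0, 0], "fingers": 1}, {"delta_pos": [0, 0, 0], "turn": [0, 0, 0], "fingers": 1}, {"delta_pos": [-0.001, 0, 0], "turn": [0, 0, 0], "fingers": 1}]}}

```text
clock: 23.38
position: [0.526, -0.2282, 0.1769]
ee_rot: [-0.036, 0.999, -0.0, -0.0]
ft_force: [-2.7, 0.3, 7.2]
grip_width: 0.235
grasp_force: 108.1
```

```bash
python3 - <<'E'
from h import *
st()
E
```

```text
t 23.38 [ 0.526  -0.2282  0.1769] yaw -175.88 tilt [-0.0009 -0.0008] F [-2.69  0.26  7.19] T [0.028 0.751 0.002] g 0.235 108.1 q [ 0.85  0.31 -0.63  1.63  0.19  1.26  1.83]
```

Call:
{"fn": "move_arm", "kwargs": {"plan": [{"delta_pos": [0, 0, -0.0008], "turn": [0, 0, 0], "fingers": 1}, {"delta_pos": [-0.0007, 0, -0.001], "turn": [0, 0, 0], "fingers": 1}, {"delta_pos": [-0.0007, 0, -0.001], "turn": [0, 0, 0], "fingers": 1}]}}

```text
clock: 23.75
position: [0.5266, -0.2279, 0.1772]
ee_rot: [-0.036, 0.999, -0.0, -0.001]
ft_force: [-0.5, -1.0, -0.5]
grip_width: 0.239
grasp_force: 107.9
```

Call:
{"fn": "move_arm", "kwargs": {"plan": [{"delta_pos": [-0.0004, 0, 0], "turn": [0, 0, 0], "fingers": 1}, {"delta_pos": [-0.0007, 0, 0], "turn": [0, 0, 0], "fingers": 1}, {"delta_pos": [-0.0007, 0, 0], "turn": [0, 0, 0], "fingers": 1}]}}

```text
clock: 24.12
position: [0.5273, -0.2278, 0.1773]
ee_rot: [-0.036, 0.999, -0.0, -0.001]
ft_force: [0.2, -0.1, -1.7]
grip_width: 0.236
grasp_force: 107.9
```

Call:
{"fn": "move_arm", "kwargs": {"plan": [{"delta_pos": [-0.0003, 0, 0], "turn": [0, 0, 0], "fingers": 1}, {"delta_pos": [-0.0006, 0, 0], "turn": [0, 0, 0], "fingers": 1}, {"delta_pos": [-0.0006, 0, 0], "turn": [0, 0, 0], "fingers": 1}]}}

```text
clock: 24.5
position: [0.5278, -0.2279, 0.1774]
ee_rot: [-0.036, 0.999, -0.0, -0.001]
ft_force: [-2.7, 0.4, -2.3]
grip_width: 0.237
grasp_force: 107.9
```

Call:
{"fn": "move_arm", "kwargs": {"plan": [{"delta_pos": [-0.0002, 0, 0], "turn": [0, 0, 0], "fingers": 1}, {"delta_pos": [-0.0004, 0, 0], "turn": [0, 0, 0], "fingers": 1}, {"delta_pos": [-0.0004, 0, 0], "turn": [0, 0, 0], "fingers": 1}]}}

```text
clock: 24.88
position: [0.5282, -0.2278, 0.1774]
ee_rot: [-0.036, 0.999, -0.0, -0.001]
ft_force: [-5.0, 0.9, -1.3]
grip_width: 0.235
grasp_force: 108.0
```

Call:
{"fn": "move_arm", "kwargs": {"plan": [{"delta_pos": [-0.0003, 0, 0], "turn": [0, 0, 0], "fingers": 1}, {"delta_pos": [-0.0006, 0, 0], "turn": [0, 0, 0], "fingers": 1}, {"delta_pos": [-0.0006, 0, 0], "turn": [0, 0, 0], "fingers": 1}]}}

```text
clock: 25.25
position: [0.5286, -0.2278, 0.1774]
ee_rot: [-0.036, 0.999, -0.0, -0.001]
ft_force: [-6.7, 2.1, -0.7]
grip_width: 0.237
grasp_force: 108.1
```

Call:
{"fn": "move_arm", "kwargs": {"plan": [{"delta_pos": [-0.0003, 0, 0], "turn": [0, 0, 0], "fingers": 1}, {"delta_pos": [-0.0007, 0, 0], "turn": [0, 0, 0], "fingers": 1}, {"delta_pos": [-0.0007, 0, 0], "turn": [0, 0, 0], "fingers": 1}]}}

```text
clock: 25.62
position: [0.529, -0.2278, 0.1774]
ee_rot: [-0.036, 0.999, -0.0, -0.001]
ft_force: [-7.5, 1.1, 0.5]
grip_width: 0.233
grasp_force: 108.3
```

Call:
{"fn": "move_arm", "kwargs": {"plan": [{"delta_pos": [-0.0004, 0, 0], "turn": [0, 0, 0], "fingers": 1}, {"delta_pos": [-0.0009, 0, 0], "turn": [0, 0, 0], "fingers": 1}, {"delta_pos": [-0.0009, 0, 0], "turn": [0, 0, 0], "fingers": 1}]}}

```text
clock: 26.0
position: [0.5294, -0.2278, 0.1774]
ee_rot: [-0.036, 0.999, -0.0, -0.002]
ft_force: [-10.7, 2.1, 3.5]
grip_width: 0.236
grasp_force: 108.4
```

```bash
python3 - <<'E'
from h import *
st(); hold('w10')
E
```

```text
t 26.00 [ 0.5294 -0.2278  0.1774] yaw -175.89 tilt [-0.0037 -0.0004] F [-10.65   2.15   3.5 ] T [0.375 2.452 0.03 ] g 0.236 108.4 q [ 0.85  0.32 -0.63  1.62  0.2   1.26  1.82]
shoulder 408 [ 527.1 -228. ] [10.8 44.1] 4.0 x [0.5215 0.533 ] z [0.163  0.1637 0.1694]
foot 722 [ 511.7 -229.9] [13.9 44. ] 4.6 x [0.5038 0.5194] z [0.0861 0.0887 0.0904]
tabtop 1764 [ 528.8 -228. ] [22.5 47.6] 4.4 x [0.5172 0.5349] z [0.1935 0.1995 0.2046]
```

Call:
{"fn": "move_arm", "kwargs": {"plan": [{"delta_pos": [-0.0003, 0, 0], "turn": [0, 0, 0], "fingers": 1}, {"delta_pos": [-0.0003, 0, 0], "turn": [0, 0, 0], "fingers": 1}, {"delta_pos": [-0.0003, 0, 0], "turn": [0, 0, 0], "fingers": 1}, {"delta_pos": [-0.0003, 0, 0], "turn": [0, 0, 0], "fingers": 1}, {"delta_pos": [-0.0003, 0, 0], "turn": [0, 0, 0], "fingers": 1}, {"delta_pos": [-0.0003, 0, 0], "turn": [0, 0, 0], "fingers": 1}]}}

```text
clock: 26.8
position: [0.5296, -0.2278, 0.1774]
ee_rot: [-0.036, 0.999, -0.0, -0.002]
ft_force: [-10.4, 1.0, 3.4]
grip_width: 0.234
grasp_force: 108.5
```

Call:
{"fn": "move_arm", "kwargs": {"plan": [{"delta_pos": [0.0006, 0, 0], "turn": [0, 0, 0], "fingers": 1}, {"delta_pos": [0.0012, 0, 0.0006], "turn": [0, 0, 0], "fingers": 1}, {"delta_pos": [0.0014, 0, 0.001], "turn": [0, 0, 0], "fingers": 1}, {"delta_pos": [0.0014, 0, 0.001], "turn": [0, 0, 0], "fingers": 1}]}}

```text
clock: 27.3
position: [0.529, -0.228, 0.1771]
ee_rot: [-0.036, 0.999, -0.0, -0.001]
ft_force: [-8.6, 0.9, 5.5]
grip_width: 0.238
grasp_force: 108.8
```

```bash
python3 - <<'E'
from h import *
st()
E
```

```text
t 27.30 [ 0.529  -0.228   0.1771] yaw -175.88 tilt [-0.0019 -0.0009] F [-8.63  0.93  5.48] T [0.377 2.162 0.006] g 0.238 108.8 q [ 0.85  0.32 -0.63  1.63  0.2   1.26  1.83]
```

Call:
{"fn": "move_arm", "kwargs": {"plan": [{"delta_pos": [0.0005, 0, 0], "turn": [0, 0, 0], "fingers": 1}, {"delta_pos": [0.001, 0, 0], "turn": [0, 0, 0], "fingers": 1}, {"delta_pos": [0.001, 0, 0], "turn": [0, 0, 0], "fingers": 1}]}}

```text
clock: 27.68
position: [0.5285, -0.228, 0.1771]
ee_rot: [-0.036, 0.999, -0.0, -0.0]
ft_force: [-5.5, 0.5, 3.1]
grip_width: 0.235
grasp_force: 108.5
```

Now release slowly and check.

Call:
{"fn": "move_arm", "kwargs": {"force": 20, "plan": [{"delta_pos": [0.0004, 0, 0], "turn": [0, 0, 0], "fingers": 1}, {"delta_pos": [0.0004, 0, 0], "turn": [0, 0, 0], "fingers": 0.7}, {"delta_pos": [0.0004, 0, 0], "turn": [0, 0, 0], "fingers": 0.6}, {"delta_pos": [0.0004, 0, 0], "turn": [0, 0, 0], "fingers": 0.5}, {"delta_pos": [0.0004, 0, 0], "turn": [0, 0, 0], "fingers": 0.5}]}}

```text
clock: 28.3
position: [0.5284, -0.2278, 0.1766]
ee_rot: [-0.036, 0.999, -0.0, -0.0]
ft_force: [0.0, -0.5, 0.0]
grip_width: 0.499
grasp_force: 0.0
```

```bash
python3 - <<'E'
from h import *
st(); hold('w11')
c=dict(np.load('pics/w11.npz'));o=get_obs();W=wcloud(c,o)
m=(W[...,0]>.525)&(W[...,0]<.56)&(abs(W[...,1]+.227)<.02)&(W[...,2]>.13)&(W[...,2]<.18); p=W[m]
for lo in np.arange(.525,.55,.002):
    q=p[(p[:,0]>=lo)&(p[:,0]<lo+.002)]
    if len(q): print(lo.round(3),len(q),q[:,2].max().round(4),np.ptp(q[:,1]).round(4))
E
```

```text
t 28.30 [ 0.5284 -0.2278  0.1766] yaw -175.86 tilt [-0.0005 -0.0005] F [ 0.04 -0.47  0.  ] T [-0.018 -0.045 -0.018] g 0.499 0.0 q [ 0.85  0.32 -0.63  1.63  0.19  1.26  1.83]
shoulder 275 [ 526.3 -228.1] [ 9.8 42.6] 2.2 x [0.5213 0.5301] z [0.163  0.1648 0.1696]
foot 695 [ 515.7 -227.6] [13.8 43.6] 4.6 x [0.508  0.5234] z [0.0857 0.0876 0.0892]
tabtop 1863 [ 528.2 -227.6] [23.4 60. ] 4.0 x [0.5153 0.5365] z [0.1927 0.1991 0.2048]
0.525 103 0.1642 0.0395
0.527 85 0.1641 0.0392
0.529 64 0.1638 0.0399
0.531 30 0.163 0.034
0.533 10 0.1624 0.0049
0.535 6 0.1565 0.001
0.537 3 0.1565 0.001
0.539 1 0.1522 0.0
```

Call:
{"fn": "move_arm", "kwargs": {"plan": [{"delta_pos": [0, 0, -0.02], "turn": [0, 0, 0], "fingers": 0.4}, {"delta_pos": [0, 0, -0.06], "turn": [0, 0, 0], "fingers": 0.4}, {"delta_pos": [0, 0, -0.11], "turn": [0, 0, 0], "fingers": 0.3}, {"delta_pos": [0, 0.02, -0.14], "turn": [0, 0, 0], "fingers": 0.2}, {"delta_pos": [0, 0.08, -0.14], "turn": [0, 0, 0], "fingers": 0}, {"delta_pos": [0, 0.08, -0.14], "turn": [0, 0, 0], "fingers": 0}, {"delta_pos": [0, 0.08, -0.14], "turn": [0, 0, 0], "fingers": 0}]}}

```text
clock: 29.22
position: [0.5225, -0.1484, 0.3165]
ee_rot: [-0.036, 0.999, -0.001, -0.001]
ft_force: [-0.0, -0.1, 1.5]
grip_width: 1.002
grasp_force: 0.0
```

```bash
python3 - <<'E'
from h import *
st(); hold('w12'); o=get_obs(); c=snap('wrist','w13'); np.savez('pics/w13o.npz',**o)
m=topmap(c,o,.46,.625,-.35,-.09,.15,.0005)[:330,:520,::-1]
m2=topmap(c,o,.48,.62,-.31,-.05,.01,.0005)[:270,:520,::-1]
cv2.imwrite('pics/fin.png',np.clip(np.vstack([m,m2]).astype(float)*1.3,0,255).astype(np.uint8))
s=snap('scene','s13'); d=snap('side','d13')
a=cv2.imread('pics/s0.png').astype(int);b=cv2.imread('pics/s13.png').astype(int)
for n,(u,v,w) in {'bottle':(182,217,25),'box':(330,242,22),'beaker':(478,243,22),'pink':(347,203,18)}.items(): print(n,np.abs(a-b)[v-w:v+w,u-w:u+w].mean().round(2))
W=wcloud(c,o)
for n,x,y in (('neigh +y tip',.589,-.106),): 
    p=W[(np.hypot(W[...,0]-.591,W[...,1]+.118)<.02)&(W[...,2]>.14)&(W[...,2]<.16)]; print(n,len(p),p.mean(0).round(4) if len(p) else '')
E
```

```text
t 29.23 [ 0.5225 -0.1484  0.3165] yaw -175.86 tilt [-0.001  -0.0011] F [-0.05 -0.09  1.51] T [-0.028  0.055 -0.037] g 1.002 0.0 q [ 0.8   0.18 -0.69  1.49  0.11  1.51  1.75]
shoulder 98 [ 530.6 -227.9] [18.4 43.5] 0.2 x [0.5214 0.5397] z [0.1631 0.1641 0.168 ]
foot 348 [ 526.3 -220.7] [35.3 35.2] 3.0 x [0.5085 0.5426] z [0.086  0.0877 0.0894]
tabtop 294 [ 526.6 -229.6] [10.3 25.4] 2.9 x [0.5214 0.5315] z [0.1935 0.1991 0.2005]
bottle 2.63
box 1.43
beaker 1.21
pink 2.55
neigh +y tip 200 [ 0.5894 -0.1236  0.1534]
```

View pics/fin.png

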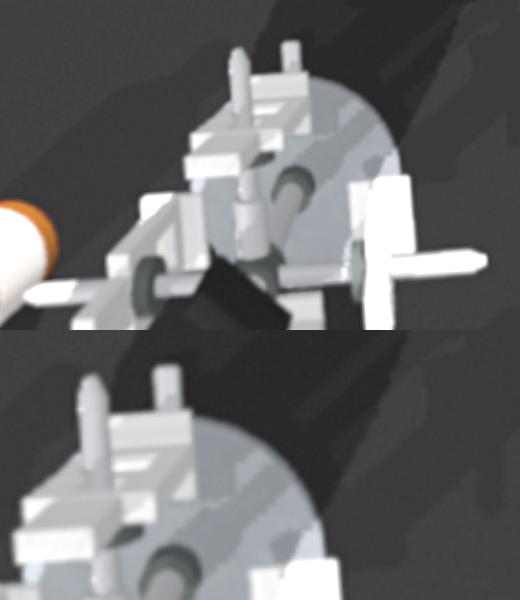

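The final view shows the holder hanging upright on the front branch, its plate against the collar at about (262,160). The branch tip at (238,50) runs over the pointer at (291,55), and the offset between them is only parallax. The bystanders have not moved, so I'm handing in.

```bash
python3 -c "
from workcell import hand_in
print(hand_in())"
```

```text
the job is handed in; nothing more can be done
None
```

The job is handed in: the rack's empty branch points to the front, within about 1° of the pointer, and the holder hangs upright on it, pressed against the collar at about 10.5 N for 0.8 s and let go; the bystanders did not move.

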